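Stop the bead tumbler and hold its hood at the balance point

ROBOT

A 6-joint arm with a two-finger parallel gripper is mounted at the origin on the work surface. World frame = base frame: x ahead of the robot, y to its left, z up, the work surface at z = 0. Lengths are in m, angles in rad, forces in N, time in s.
With the tool pointing down it reaches from about 0.375 to 0.9 m from the base axis. Payload 3.1 kg.
Tool frame: the origin (TCP) lies midway between the tips of the shut fingers; the grasp point (between the pads) lies 19 mm behind it; z points along the fingers, x is the direction in which the jaws open and shut, and the axes are right-handed (so a half turn about z gives the same grasp; the last joint's range is limited). The gripper opens to 85 mm and grips with 20 to 120 N. Pads are 22 mm wide; open, the fingers measure 114 mm over their backs; the gripper's body (76 mm by 85 mm) begins 54 mm behind the grasp point. The pads swing forward as they close: fully open they stand 13 mm farther back than shut.
Start: joints at [-1.278, 0.527, 1.433, -0, 1.181, -0.178], TCP at [0.284, -0.557, 0.199] pointing down, gripper open.
Joint ranges: [-3.08, 3.08], [-0.75, 2.2], [0.22, 2.44], [-1.43, 4.57], [0, 2.65], [-2.85, 2.85]. Speed limits (rad/s): [2.79, 2.79, 3.14, 3.14, 3.14, 3.14].

INTERFACE

Orientations are given as [roll, pitch, yaw] about the fixed x, y, z axes, in that order (R = Rz(yaw) Ry(pitch) Rx(roll)).
In Python, from workcell import manip gives the robot as it stands.
- The arm moves only by the tool apply_moves, never from a script. Its argument "plan" is a list of rows, each a list of 5 numbers: the gripper command: -1 is shut, 1 is fully open, values between are in proportion, then the shift along the tool's x, y, z normalised to -1 to 1, where 1 is 20 mm, then the turn about the tool's z normalised to -1 to 1, where 1 is 6 degrees. A call has exactly 5 rows; each row shifts and turns the pose as measured when the row begins, along the tool's axes as they then stand; what a row does not reach is not made up. A row lasts 1/12 s, in which the tool goes at most 41.7 mm and 7.16 degrees, less where a joint would pass 70% of its speed; a pose out of reach is approached as far as the arm can. A call with a number of a shift or a turn outside -1 to 1 is refused whole. A call with a gripper value outside its range is refused whole. The fingers move at their own pace and stop on an object; the grip force is fixed at half the most. Time passes only in rows, so rows that do not move let the fingers close, or fill a call up. It gives the time, the measured TCP pose, the force and the opening at its end, in the units of the state.
- manip.get_obs(): the state, without advancing time (a new reading comes with each control period).
- manip.get_image(name): name is "side" or "top"; returns the picture (384x512x3 uint8, red, green, blue); there is no depth.
- manip.camera_model(name): a dict with "mtx" (3x3 intrinsics, pixels), "extrinsics" (4x4, takes a point from camera to world coordinates). Camera axes: x right, y up, looking along -z (the intrinsics and any distortion apply to the point x, -y, -z); pixel columns grow to the right and rows downward; lengths in m; the calibration is good to about 2 mm. A picture is of the moment at which its call begins. camera_model takes no time and is no camera call.
- manip.job_done(): hands the job in, once; it reports no verdict.
Trained networks look in the newest picture that a camera, given by its name, has taken for a name from the list of things; names that differ only in an ending like _2 or _b are one class to them, and where a whole thing is asked for, a point or a joint stands for the part that bears it (a point fixed in the world has none). Each returns a list of dicts, best first, with "p" (0 to 1); they miss things now and then, are a little off and sometimes report something else, mostly with a low value. They report only what shows in the picture. A call takes as long as a camera call. They do not tell look-alikes from the thing itself.
- manip.spot_in(camera, label): "box" ([centre column, centre row, width, height] in pixels, round what is visible of it).
- manip.mark_of(camera, label): "uv" ([column, row] in pixels: a listed point, or the origin of a listed thing).
The state is a dict: "t": time; "joints": joint angles; "dq": joint speeds; "effort": joint torques, N m; "position": TCP position; "tool_rot": TCP orientation; "contact_force": force on the tool from outside, world axes, zero at the start; "wrist_torque": the same for the moment, N m; "grip_width": finger opening in m.
Only numpy, scipy, OpenCV 4.12 (cv2) and the standard library are available. Lean on these libraries where they do the work, as an engineer would, in place of code of your own. Each camera call takes 0.05 s, during which the arm holds its last target.

TASK

The polished beads are ready to come out: stop the bead tumbler by pressing the mushroom stop fully down and letting it spring back, then, with the hood still shut, turn its cap clockwise as far as it goes to reset it. After that take the tumbler's clear hood by its handle bar, swing it up to its balance point, where it would fall neither shut nor open, and finish holding it still there, the bar gripped in the fingers. Never let the hood go over backwards, and leave the jar, the bead tray and the pliers where they are.

Things in the scene. Friction and masses are not known exactly. Their poses are not given: they have to be found in the camera images.
- tumbler: bead-polishing tumbler, a fixed grey plastic tub 145 (x) x 190 (y) x 100 mm high with beads in it and a clear hood on top. Origin: centre of its underside. Own x points from the handle side to the hinge side, z up; its yaw varies by about 20 degrees either way.
- hood (a joint): hinge angle of the clear hood, rad: 0 shut (at rest), grows as the handle side swings up and away; range 0 to 2.2. Weighs 0.25 to 0.5 kg, swings almost without friction. Its roof (42 mm) and light (to 63 mm, far part) sit above the hinge, so the balance point is at 1.16 rad (66 degrees), well short of upright: let go below it falls shut, above it falls open.
- hood_hinge (a point): point on the hood's hinge axis, in the middle of the tub's far top edge, 101 mm above the table. The axis runs along the tumbler's y; the hood bar moves on a circle about it.
- hood_bar (a point): middle of the hood's handle, a round steel bar 12 mm thick parallel to the hinge, 108 mm free between its two arms, 55 mm before the hood's front face; hood shut: 107 mm above the table, 200 mm before the hinge axis (tumbler's -x) and 6 mm above it, free below. Turns with the hood (point y along the bar, x to the hinge); round, so it can turn in the fingers and a gripper can stay pointing down.
- stop (a joint): travel of the mushroom stop in m: 0 up, 0.006 fully down; sprung, fully down takes about 8 N, and it springs back up when let go. It counts as pressed past 0.0045.
- stop_cap (a joint): turn of the stop's cap in rad, growing clockwise seen from above; range 0 to 0.9 (end stop), light friction, stays where it is left; starts between 0 and 0.15.
- stop_top (a point): centre of the top of the mushroom stop (86 mm above the table when up): a round black cap 42 mm across and 22 mm high, on a fixed grey box 80 x 80 x 50 mm; 14 mm free between cap and box. The vertical axis through it is the axis the cap turns about. The box stands left or right of the tumbler.
- jar: bystander: closed glass jar, 64 mm across, 85 mm high, on the other side of the tumbler from the stop box. Origin: centre of its underside.
- organiser: bystander: clear open bead tray with compartments, 100 x 170 x 35 mm, far right. Origin: centre of its underside.
- pliers: bystander: small pliers lying flat, 140 mm long, 14 mm high, far left. Origin: near the pivot.
Things that resemble listed ones, but are neither listed nor needed, are in the scene too. Of the things like the part that bears stop, leave any that is turquoise or yellow; of the rest the larger one is meant.

How it is judged:
By the outcome, as a careful person would: the job done as asked, in the order asked, and still so for the second after the job is handed in, while the arm keeps its last pose, push and grip.
It also fails if it takes over 64 s, if anything falls off the work surface, if the arm or the gripper's body presses on something with over 40 N, if the wrist force passes 120 N, or if a joint passes its speed limit or range.

## Working session

There is one attempt and no reset: what is moved stays moved. The work goes in short steps, Python scripts to look and compute and a tool call to move; the robot and the scene stay as the last step left them, time stands still between calls to the robot, and variables do not carry over. Pictures are saved under pics/ and viewed, and the job is handed in when it is done.

Besides the shell and the picture viewer there is one more tool, called after "Emit:" as name(argument=value, ...) on one line, values as JSON. apply_moves: Moves the arm, as the interface text tells. Scaled input: -1 to 1 covers 20 mm each way for a shift and 6 degrees each way for a turn. Its arguments: {"type":"object","properties":{"plan":{"type":"array","items":{"type":"array","items":{"type":"number"}}}},"required":["plan"]}

```bash
mkdir -p pics; ls
python3 - <<'E'
from workcell import manip
import cv2
print(manip.get_obs())
for n in ("side","top"):
    im=manip.get_image(n); cv2.imwrite(f"pics/{n}0.png",im[:,:,::-1])
    m=manip.camera_model(n); print(n,m)
for n in("top","side"):
    for l in ("stop_top","hood_bar","hood_hinge","tumbler","jar"):
        print(n,l,manip.mark_of(n,l))
    print(n,'stopbox',manip.spot_in(n,"stop_top"), manip.spot_in(n,"stop"))
E
```

```text
pics
{'t': 0.0, 'joints': array([-1.27852536e+00,  5.28464344e-01,  1.43387986e+00, -1.07926995e-05,
        1.18136428e+00, -1.78530853e-01]), 'dq': array([-0.00198486,  0.00096727,  0.00077492,  0.00193282, -0.00195569,
        0.00037648]), 'effort': array([ 7.22333534e-04, -4.42354381e+01, -1.78026295e+01, -2.82129431e-04,
        8.48755793e-03, -1.58888326e-05]), 'position': array([ 0.28328353, -0.55625812,  0.19754193]), 'tool_rot': array([-3.14122673e+00,  2.08397332e-03, -1.09999001e+00]), 'contact_force': array([0.01497882, 0.33046696, 0.01476208]), 'wrist_torque': array([-0.01266042, -0.03229734, -0.0272321 ]), 'grip_width': 0.08565015576739764}
side {'mtx': array([[498.89075685,   0.        , 257.48799139],
       [  0.        , 498.89075685, 193.65933487],
       [  0.        ,   0.        ,   1.        ]]), 'extrinsics': array([[-0.8426945 ,  0.40968675, -0.34931754,  0.05769923],
       [-0.53813383, -0.62084504,  0.57005563,  0.72471603],
       [ 0.01667218,  0.66836233,  0.743649  ,  1.03187035],
       [ 0.        ,  0.        ,  0.        ,  1.        ]])}
top {'m
[... 1031 characters left out ...]
 {'uv': [262.7, 328.9], 'p': 0.68}, {'uv': [216.1, 281.2], 'p': 0.67}, {'uv': [202.2, 343.8], 'p': 0.63}]
side hood_bar [{'uv': [295.4, 177.0], 'p': 0.93}]
side hood_hinge [{'uv': [218.9, 157.9], 'p': 0.85}]
side tumbler [{'uv': [248.1, 189.1], 'p': 0.72}]
side jar [{'uv': [305.2, 151.7], 'p': 0.62}]
side stopbox [{'box': [215.7, 287.4, 19.5, 19.6], 'p': 0.82}, {'box': [272.8, 249.4, 22.1, 20.8], 'p': 0.77}, {'box': [259.9, 330.8, 10.9, 15.3], 'p': 0.77}, {'box': [118.6, 255.4, 50.7, 30.5], 'p': 0.73}, {'box': [204.3, 346.5, 18.7, 16.2], 'p': 0.62}] [{'box': [260.3, 330.6, 17.2, 14.1], 'p': 0.73}, {'box': [275.5, 252.0, 15.3, 17.4], 'p': 0.72}, {'box': [200.9, 347.1, 12.3, 16.6], 'p': 0.58}]
```

Run:
```python
import cv2
for n,(x,y,w,h) in {"side":(80,110,300,270),"top":(100,110,300,200)}.items():
    im=cv2.imread(f"pics/{n}0.png")[y:y+h,x:x+w]
    s=min(800/w,600/h)
    cv2.imwrite(f"pics/{n}0c.png",cv2.resize(im,None,fx=s,fy=s,interpolation=cv2.INTER_CUBIC)); print(n,s)
```

```text
side 2.2222222222222223
top 2.6666666666666665
```

View pics/side0.png

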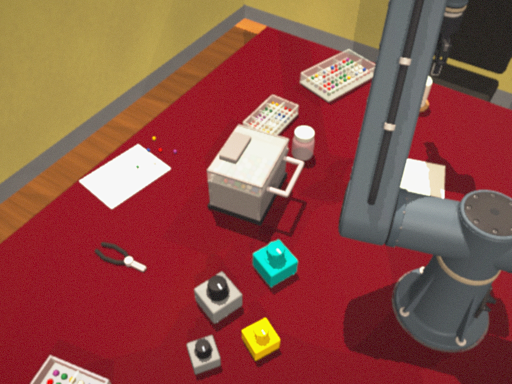

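View pics/side0c.png

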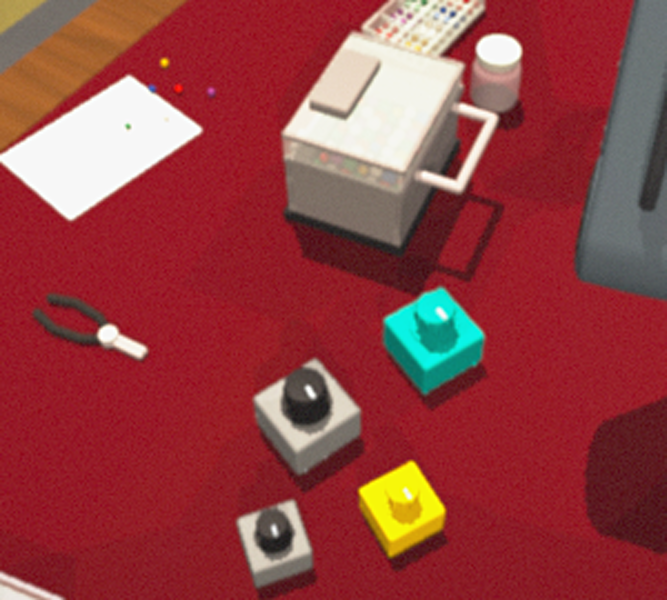

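View pics/top0c.png

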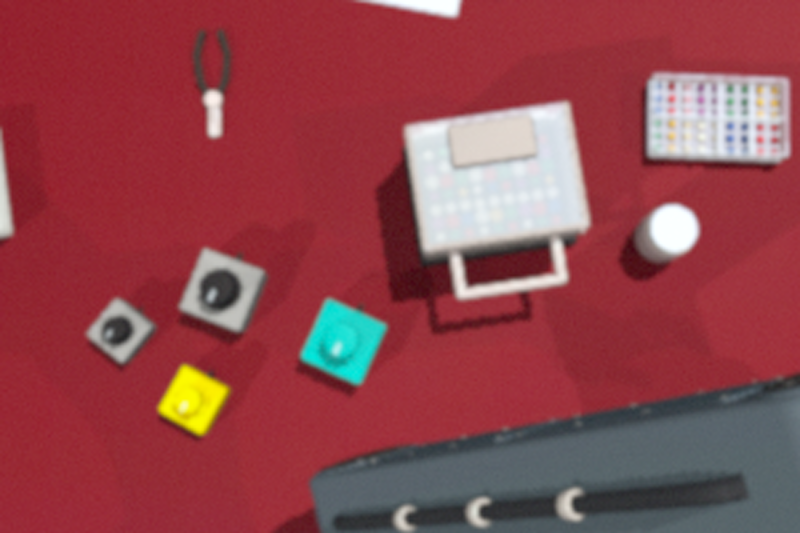

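The picture candidates for the stop are, in side-view pixels:
- large grey box at (218,290)
- small grey box at (204,350)
- turquoise box at (275,258)
- yellow box at (261,337)

The description picks the large grey one, which is at about (182,218) in the top view. I'll check it in a close crop and work out its position.

```bash
cat > h.py <<'E'
import numpy as np, cv2
from workcell import manip
def ray(n,uv):
    m=manip.camera_model(n);K=m["mtx"];T=m["extrinsics"]
    d=np.linalg.inv(K)@[uv[0],uv[1],1]; d=T[:3,:3]@[d[0],-d[1],-d[2]]
    return T[:3,3],d
def onz(n,uv,z):
    o,d=ray(n,uv); return o+d*(z-o[2])/d[2]
def tri(a,b):
    A=np.zeros((3,3));v=np.zeros(3)
    for n,uv in (("side",a),("top",b)):
        o,d=ray(n,uv);d=d/np.linalg.norm(d);P=np.eye(3)-np.outer(d,d);A+=P;v+=P@o
    return np.linalg.solve(A,v)
def proj(n,p):
    m=manip.camera_model(n);T=m["extrinsics"]
    c=T[:3,:3].T@(np.array(p)-T[:3,3]); q=m["mtx"]@[c[0],-c[1],-c[2]]; return q[:2]/q[2]
def crop(n,x,y,w,h,out,im=None,pts=()):
    if im is None: im=manip.get_image(n)[:,:,::-1]
    s=min(800/w,600/h); c=cv2.resize(np.ascontiguousarray(im[y:y+h,x:x+w]),None,fx=s,fy=s,interpolation=cv2.INTER_CUBIC)
    for p in pts:
        u=proj(n,p); cv2.circle(c,(int((u[0]+.5-x)*s),int((u[1]+.5-y)*s)),3,(0,255,0),-1)
    cv2.imwrite("pics/"+out,c)
E
python3 - <<'E'
from h import *
print("stop",tri([216.1,281.2],[179.7,215.7]),onz("side",[216.1,281.2],.086),onz("top",[179.7,215.7],.086), onz("top",[182.5,218.5],.075))
print("bar",tri([295.4,177],[291.1,218]),onz("side",[295.4,177],.107),onz("top",[291.1,218],.107))
print("hinge",onz("side",[218.9,157.9],.101))
print("tumb",onz("side",[248.1,189.1],0),onz("top",[282.4,181.9],0))
S=cv2.imread("pics/side0.png");T=cv2.imread("pics/top0.png")
a=np.vstack([cv2.resize(S[265:325,180:260],(640,480),interpolation=2)]);cv2.imwrite("pics/c1.png",a)
cv2.imwrite("pics/c2.png",cv2.resize(T[195:245,155:215],(720,600),interpolation=2))
cv2.imwrite("pics/c3.png",cv2.resize(T[140:230,240:330],(600,600),interpolation=2))
cv2.imwrite("pics/c4.png",cv2.resize(S[120:220,200:310],(660,600),interpolation=2))
E
```

```text
stop [0.43853098 0.27120372 0.09138253] [0.43869693 0.26788675 0.086     ] [0.44089729 0.27316852 0.086     ] [0.43309238 0.2658544  0.075     ]
bar [ 0.43901066 -0.07916154  0.11522402] [ 0.44169148 -0.0866339   0.107     ] [ 0.44045535 -0.07950864  0.107     ]
hinge [ 0.65046867 -0.04042308  0.101     ]
tumb [ 0.57362313 -0.06626502  0.        ] [ 0.57331277 -0.05618686  0.        ]
```

View pics/c1.png

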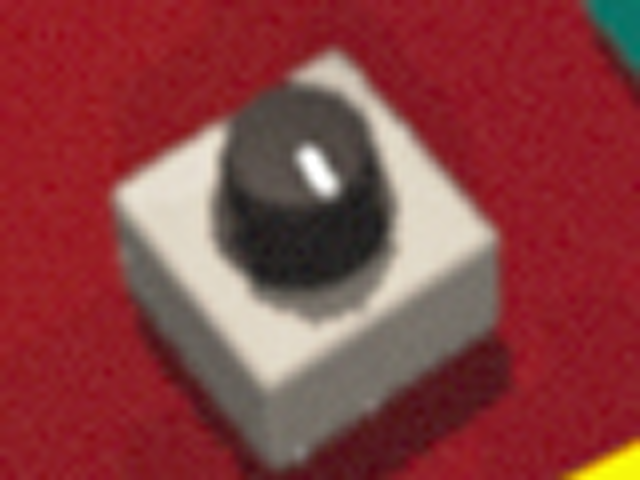

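View pics/c2.png

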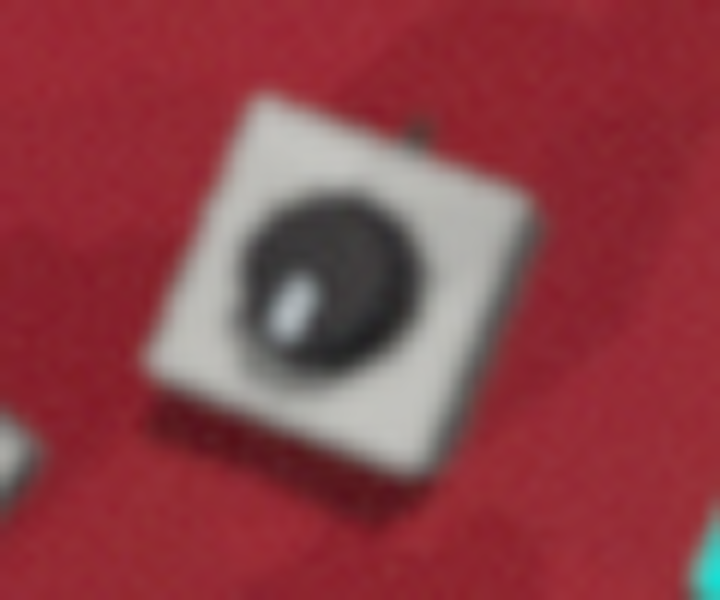

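View pics/c3.png

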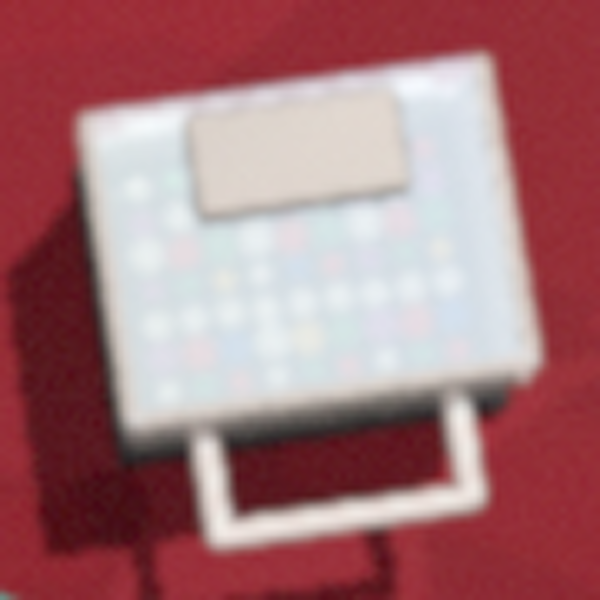

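View pics/c4.png

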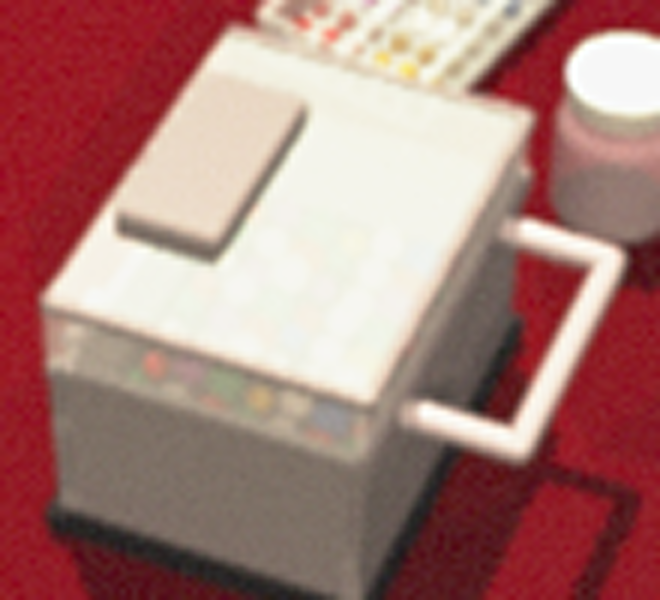

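Run:
```python
from h import *
print("stop",tri([217.4,283],[182.6,217.5]),onz("side",[217.4,283],.086),onz("top",[182.6,217.5],.084))
print("bar",tri([293.8,178.3],[292.1,216.9]),onz("side",[293.8,178.3],.107),onz("top",[292.1,216.9],.107))
def c3(u,v):return [240+u/6.667-.5,140+v/6.667-.5]
def c4(u,v):return [200+u/6-.5,120+v/6-.5]
for nm,a,b in(("L",c3(222,535),c4(522,445)),("R",c3(480,497),c4(610,262))):
    print(nm,onz("top",a,.107),onz("side",b,.107))
a=onz("top",c3(222,535),.107);b=onz("top",c3(480,497),.107);d=a-b
print("yaw bar top",np.degrees(np.arctan2(-d[0],d[1])),np.linalg.norm(d))
a=onz("side",c4(522,445),.107);b=onz("side",c4(610,262),.107);d=a-b
print("yaw bar side",np.degrees(np.arctan2(-d[0],d[1])),np.linalg.norm(d))
# roof corners z .143
P=[onz("top",c3(*q),.143) for q in((80,112),(492,55),(540,370),(125,420))]
for p in P:print(p)
d=P[0]-P[1];print(np.degrees(np.arctan2(-d[0],d[1])),np.linalg.norm(d))
d=P[3]-P[2];print(np.degrees(np.arctan2(-d[0],d[1])),np.linalg.norm(d))
d=P[1]-P[2];print(np.degrees(np.arctan2(d[1],d[0])),np.linalg.norm(d))
d=P[0]-P[3];print(np.degrees(np.arctan2(d[1],d[0])),np.linalg.norm(d)); print(sum(P)/4)
P=[onz("side",c4(*q),.143) for q in((45,298),(235,30),(530,115),(375,403))]
d=P[0]-P[1];print(np.degrees(np.arctan2(-d[0],d[1])),np.linalg.norm(d))
d=P[3]-P[2];print(np.degrees(np.arctan2(-d[0],d[1])),np.linalg.norm(d));print(sum(P)/4)
```

```text
stop [0.4366436  0.26556958 0.07708005] [0.43363451 0.27005424 0.086     ] [0.43556105 0.2640473  0.084     ]
bar [ 0.44416041 -0.08287114  0.1040436 ] [ 0.44283149 -0.08033229  0.107     ] [ 0.44398805 -0.08259616  0.107     ]
L [ 0.43356545 -0.02227416  0.107     ] [ 0.4316704  -0.02413294  0.107     ]
R [ 0.45447184 -0.14338602  0.107     ] [ 0.45407902 -0.13920079  0.107     ]
yaw bar top 9.793906788592686 0.12290304077731164
yaw bar side 11.020006477514901 0.1172295001083477
[0.62647361 0.04913393 0.143     ]
[ 0.65882519 -0.14298045  0.143     ]
[ 0.51034384 -0.16608974  0.143     ]
[0.48235235 0.02452534 0.143     ]
9.558784453432741 0.194819302806462
8.354076159947562 0.19265936577413215
8.846405970957598 0.15026893348951606
9.689760773675593 0.1462071190780018
[ 0.56949875 -0.05885273  0.143     ]
9.183495820728922 0.18849753388816493
10.811932857571776 0.18858275913859482
[ 0.56802553 -0.06204764  0.143     ]
```

```bash
cat >> h.py <<'E'
def rows(target,yaw,grip,n=5,mx=0.95):
    """rows (rounded) for straight move from current pose, constant max step"""
    o=manip.get_obs();p=np.array(o["position"]);y=o["tool_rot"][2]
    for i in range(n):
        d=np.array(target)-p; s=0.02*mx
        if np.linalg.norm(d)>s*1.4: d=d*s*1.4/np.linalg.norm(d)
        R=np.array([[np.cos(y),np.sin(y),0],[np.sin(y),-np.cos(y),0],[0,0,-1]])
        l=R.T@d; l*=min(1,s/max(abs(l).max(),1e-9))
        dy=np.clip(yaw-y,-.1047,.1047)
        print([grip]+[round(float(v),2) for v in l/.02]+[round(float(-dy/.1047),2)])
        p=p+R@l; y+=dy
def st():
    o=manip.get_obs();print("t%.2f"%o["t"],"p",o["position"].round(4),"rot",o["tool_rot"].round(4),"F",o["contact_force"].round(2),"M",o["wrist_torque"].round(3),"w %.4f"%o["grip_width"],"j",o["joints"].round(2))
E
python3 -c "
from h import *
rows([.45,-.25,.2],0,-1,15)"
```

```text
[-1, -0.65, -0.95, -0.0, -1.0]
[-1, -0.52, -0.95, -0.0, -1.0]
[-1, -0.39, -0.95, -0.0, -1.0]
[-1, -0.28, -0.95, -0.0, -1.0]
[-1, -0.18, -0.95, -0.0, -1.0]
[-1, -0.08, -0.95, -0.0, -1.0]
[-1, 0.02, -0.95, -0.0, -1.0]
[-1, 0.12, -0.95, -0.0, -1.0]
[-1, 0.23, -0.95, -0.0, -1.0]
[-1, 0.34, -0.95, -0.0, -1.0]
[-1, 0.45, -0.95, -0.0, -0.51]
[-1, 0.52, -0.95, -0.0, -0.0]
[-1, 0.52, -0.95, -0.0, -0.0]
[-1, 0.52, -0.95, -0.0, -0.0]
[-1, 0.52, -0.95, -0.0, -0.0]
```

Emit:
apply_moves(plan=[[-1, -0.65, -0.95, 0, -1], [-1, -0.5, -0.95, 0, -1], [-1, -0.4, -0.95, 0, -1], [-1, -0.3, -0.95, 0, -1], [-1, -0.2, -0.95, 0, -1]])

```text
t: 1.22
position: [0.3318, -0.4671, 0.1983]
tool_rot: [3.137, -0.003, -0.56]
contact_force: [0.5, -1.0, -0.3]
grip_width: 0.0257
```

Emit:
apply_moves(plan=[[-1, -0.1, -0.95, 0, -1], [-1, 0, -0.95, 0, -1], [-1, 0.1, -0.95, 0, -1], [-1, 0.25, -0.95, 0, -1], [-1, 0.35, -0.95, 0, -1]])

```text
t: 1.63
position: [0.3769, -0.3762, 0.1984]
tool_rot: [3.135, -0.002, -0.01]
contact_force: [-0.1, 0.8, -0.1]
grip_width: -0.0002
```

```bash
python3 -c "
from h import *
st();rows([.45,-.2,.2],0,-1,10)"
```

```text
t1.63 p [ 0.3769 -0.3762  0.1984] rot [ 3.1349e+00 -1.6000e-03 -1.0500e-02] F [-0.08  0.75 -0.07] M [0.028 0.024 0.017] w -0.0002 j [-0.99  0.4   1.67 -0.    1.07 -0.98]
[-1, 0.38, -0.95, -0.01, -0.1]
[-1, 0.39, -0.95, -0.01, -0.0]
[-1, 0.39, -0.95, -0.01, -0.0]
[-1, 0.39, -0.95, -0.01, -0.0]
[-1, 0.39, -0.95, -0.01, -0.0]
[-1, 0.39, -0.95, -0.01, -0.0]
[-1, 0.39, -0.95, -0.01, -0.0]
[-1, 0.39, -0.95, -0.01, -0.0]
[-1, 0.39, -0.95, -0.01, -0.0]
[-1, 0.11, -0.26, -0.0, -0.0]
```

Emit:
apply_moves(plan=[[-1, 0.4, -1, 0, 0], [-1, 0.4, -1, 0, 0], [-1, 0.4, -1, 0, 0], [-1, 0.4, -1, 0, 0], [-1, 0.4, -1, 0, 0]])

```text
t: 2.05
position: [0.4199, -0.2726, 0.1987]
tool_rot: [3.133, -0.004, -0.007]
contact_force: [-0.5, -0.1, 0.5]
grip_width: -0.0
```

Emit:
apply_moves(plan=[[-1, 0.4, -1, 0, 0], [-1, 0.4, -1, 0, 0], [-1, 0.4, -1, 0, 0], [-1, 0.4, -1, 0, 0], [-1, 0, -1, 0, 0]])

```text
t: 2.47
position: [0.456, -0.1686, 0.1992]
tool_rot: [3.13, -0.008, -0.007]
contact_force: [-0.3, 0.0, -0.7]
grip_width: -0.0001
```

Emit:
apply_moves(plan=[[-1, 0, -1, 0, 0], [-1, 0, -1, 0, 0], [-1, 0, -1, 0, 0], [-1, 0, -1, 0, 0], [-1, 0, -1, 0, 0]])

```text
t: 2.88
position: [0.4579, -0.0638, 0.199]
tool_rot: [3.129, -0.011, -0.007]
contact_force: [0.5, -0.2, -0.1]
grip_width: 0.0002
```

Emit:
apply_moves(plan=[[-1, 0, -1, 0, 0], [-1, 0, -1, 0, 0], [-1, 0, -1, 0, 0], [-1, 0, -1, 0, 0], [-1, 0, -1, 0, 0]])

```text
t: 3.3
position: [0.459, 0.0411, 0.1989]
tool_rot: [3.128, -0.014, -0.007]
contact_force: [-0.7, -0.3, 0.5]
grip_width: 0.0
```

Emit:
apply_moves(plan=[[-1, 0, -1, 0, 0], [-1, 0, -1, 0, 0], [-1, 0, -1, 0, 0], [-1, 0, -1, 0, 0], [-1, 0, -1, 0, 0]])

```text
t: 3.72
position: [0.4601, 0.1463, 0.1988]
tool_rot: [3.128, -0.017, -0.007]
contact_force: [-0.2, 0.3, 0.2]
grip_width: -0.0001
```

```bash
python3 -c "
from h import *
st();rows([.4355,.268,.13],0,-1,15)"
```

```text
t3.72 p [0.4601 0.1463 0.1988] rot [ 3.1283 -0.0173 -0.0075] F [-0.19  0.25  0.2 ] M [-0.004 -0.012  0.002] w -0.0001 j [ 0.09  0.33  1.79 -0.02  1.    0.1 ]
[-1, -0.2, -0.95, 0.54, -0.07]
[-1, -0.19, -0.95, 0.54, -0.0]
[-1, -0.19, -0.95, 0.54, -0.0]
[-1, -0.19, -0.95, 0.54, -0.0]
[-1, -0.19, -0.95, 0.54, -0.0]
[-1, -0.19, -0.95, 0.54, -0.0]
[-1, -0.08, -0.39, 0.22, -0.0]
[-1, 0.0, 0.0, 0.0, -0.0]
[-1, 0.0, 0.0, 0.0, -0.0]
[-1, 0.0, 0.0, 0.0, -0.0]
[-1, 0.0, 0.0, 0.0, -0.0]
[-1, 0.0, 0.0, 0.0, -0.0]
[-1, 0.0, 0.0, 0.0, -0.0]
[-1, 0.0, 0.0, 0.0, -0.0]
[-1, 0.0, 0.0, 0.0, -0.0]
```

Emit:
apply_moves(plan=[[-1, -0.2, -0.95, 0.2, 0], [-1, -0.2, -0.95, 0.4, 0], [-1, -0.2, -0.95, 0.5, 0], [-1, -0.2, -0.95, 0.5, 0], [-1, -0.2, -0.95, 0.5, 0]])

```text
t: 4.13
position: [0.4451, 0.2469, 0.1573]
tool_rot: [3.131, -0.029, -0.007]
contact_force: [-0.3, 0.1, 0.0]
grip_width: 0.0002
```

```bash
python3 -c "
from h import *
st();rows([.4355,.268,.11],0,-1,5)"
```

```text
t4.13 p [0.4451 0.2469 0.1573] rot [ 3.1307 -0.0288 -0.0072] F [-0.34  0.07  0.03] M [-0.03  -0.023 -0.041] w 0.0002 j [ 0.3   0.42  1.78 -0.02  0.91  0.32]
[-1, -0.2, -0.42, 0.95, -0.07]
[-1, -0.19, -0.42, 0.95, -0.0]
[-1, -0.09, -0.21, 0.47, -0.0]
[-1, 0.0, 0.0, 0.0, -0.0]
[-1, 0.0, 0.0, 0.0, -0.0]
```

Emit:
apply_moves(plan=[[-1, -0.2, -0.4, 0.9, 0], [-1, -0.2, -0.4, 0.9, 0], [-1, -0.1, -0.2, 0.2, 0], [-1, 0, 0, 0, 0], [-1, 0, 0, 0, 0]])

```text
t: 4.55
position: [0.4354, 0.2715, 0.1149]
tool_rot: [3.132, -0.029, -0.001]
contact_force: [-0.5, -0.6, -0.3]
grip_width: -0.0001
```

Run:
```python
from h import *
st();rows([.4355,.268,.1],0,-1,2)
print(manip.get_obs()["joints"])
P=[[.4355,.268,.086]]+[[.4355+.021*np.cos(a),.268+.021*np.sin(a),.086] for a in np.arange(0,6.28,.52)]
p=manip.get_obs()["position"]
crop("side",180,255,80,60,"s1.png")
im=cv2.imread("pics/side0.png");crop("side",180,255,80,60,"s1b.png",im,P)
im=cv2.imread("pics/top0.png");crop("top",145,190,80,60,"t1b.png",im,P)
```

```text
t4.55 p [0.4354 0.2715 0.1149] rot [ 3.1315e+00 -2.9300e-02 -1.3000e-03] F [-0.48 -0.61 -0.29] M [-0.005 -0.032  0.029] w -0.0001 j [ 0.35  0.5   1.81 -0.03  0.81  0.37]
[-1, 0.01, 0.17, 0.75, -0.01]
[-1, 0.0, 0.0, 0.0, -0.0]
[ 0.35240917  0.49609117  1.80841959 -0.02699479  0.81324565  0.37216612]
```

View pics/s1.png

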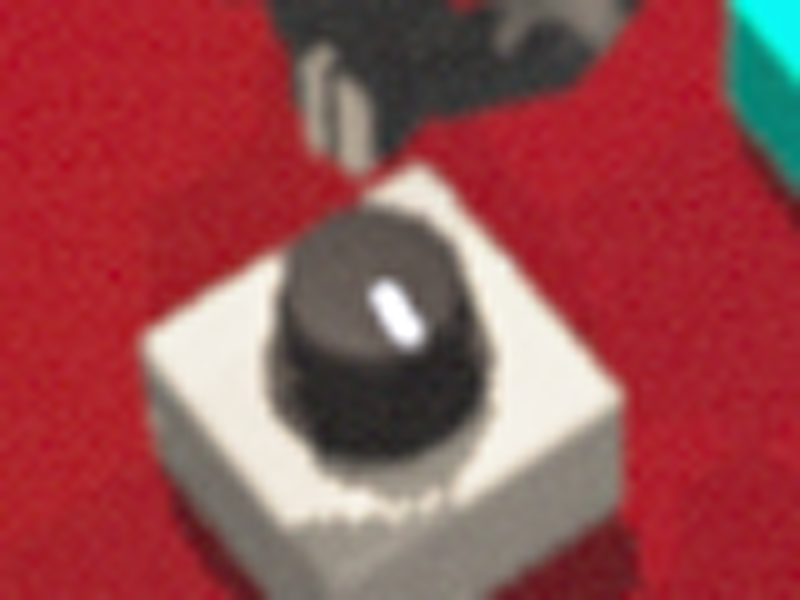

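View pics/s1b.png

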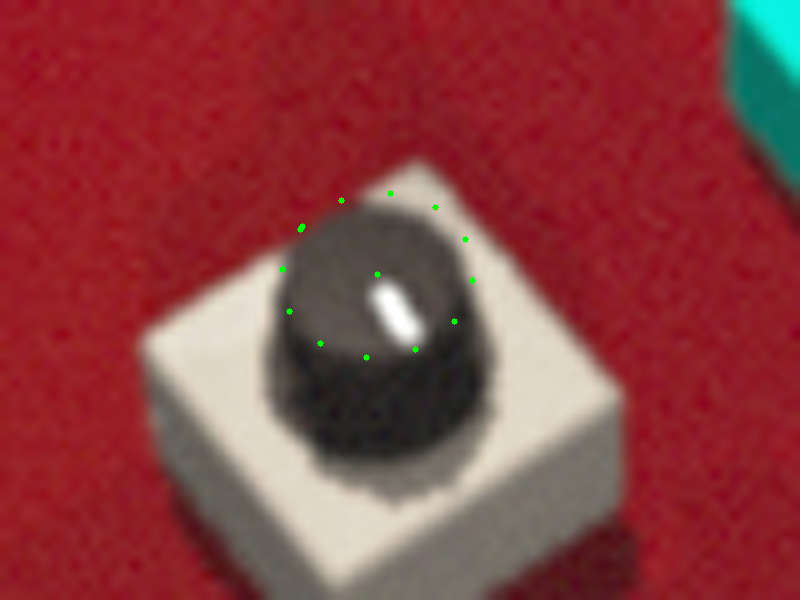

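View pics/t1b.png

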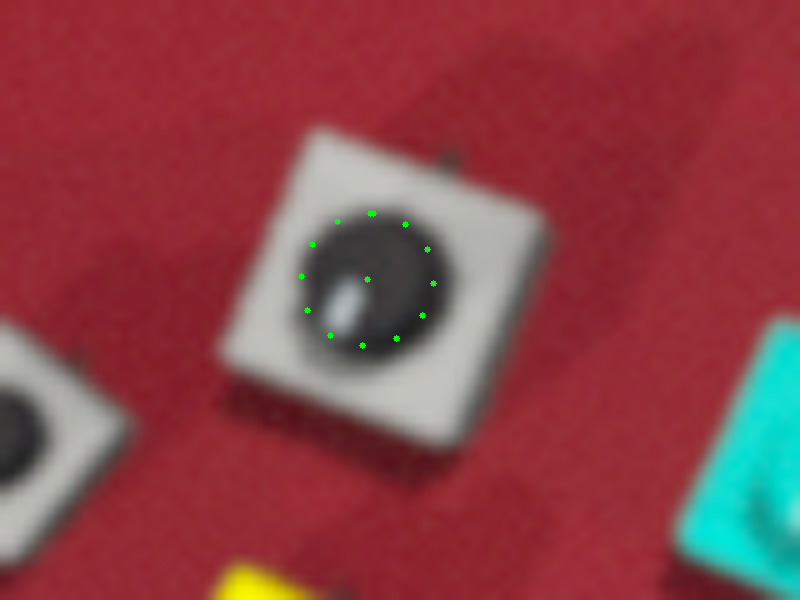

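Emit:
apply_moves(plan=[[-1, 0, 0.22, 0.4, 0], [-1, 0, 0, 0.4, 0], [-1, 0, 0, 0.4, 0], [-1, 0, 0, 0, 0], [-1, 0, 0, 0, 0]])

```text
t: 5.02
position: [0.4399, 0.2649, 0.092]
tool_rot: [3.134, -0.036, -0.005]
contact_force: [0.2, -0.0, 0.1]
grip_width: -0.0003
```

```bash
python3 -c "
from h import *
st();print(proj('side',[.4354,.2715,.1149]))"
```

```text
t5.02 p [0.4399 0.2649 0.092 ] rot [ 3.1336 -0.0364 -0.0053] F [ 0.17 -0.01  0.09] M [ 0.001 -0.029  0.004] w -0.0003 j [ 0.34  0.53  1.83 -0.03  0.75  0.36]
[215.75864086 275.90164114]
```

Emit:
apply_moves(plan=[[-1, -0.25, -0.1, 0.15, 0], [-1, 0, 0, 0.2, 0], [-1, 0, 0, 0.15, 0], [-1, 0, 0, 0, 0], [-1, 0, 0, 0, 0]])

```text
t: 5.43
position: [0.4349, 0.2668, 0.0807]
tool_rot: [3.134, -0.036, -0.006]
contact_force: [0.2, -1.0, -0.6]
grip_width: -0.0001
```

```bash
python3 -c "
from h import *
st()
crop('side',180,255,80,60,'s2.png')"
```

```text
t5.43 p [0.4349 0.2668 0.0807] rot [ 3.1336 -0.0364 -0.0058] F [ 0.25 -0.97 -0.56] M [0.097 0.042 0.005] w -0.0001 j [ 0.34  0.55  1.85 -0.03  0.71  0.37]
```

View pics/s2.png

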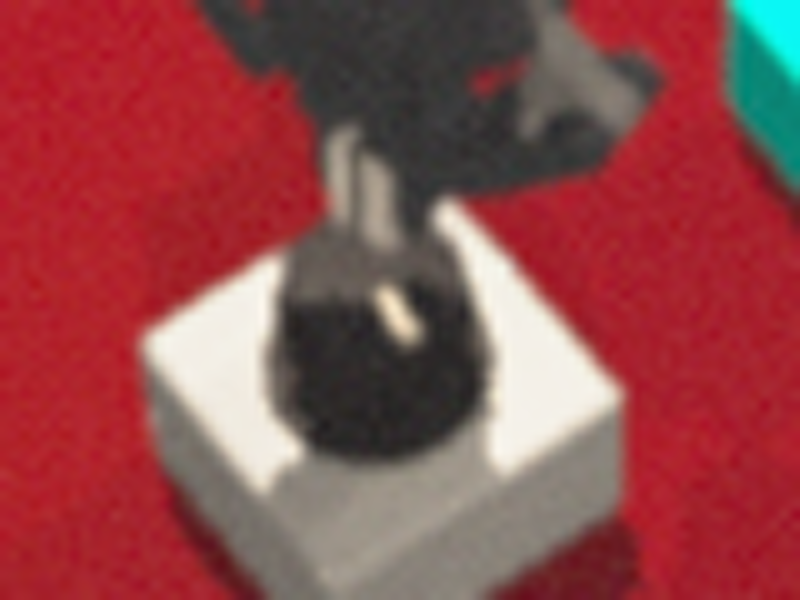

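Emit:
apply_moves(plan=[[-1, 0, 0, 0.1, 0], [-1, 0, 0, 0.1, 0], [-1, 0, 0, 0, 0], [-1, 0, 0, 0, 0], [-1, 0, 0, 0, 0]])

```text
t: 5.9
position: [0.4355, 0.267, 0.0767]
tool_rot: [3.134, -0.037, -0.006]
contact_force: [-0.8, 0.7, 0.6]
grip_width: 0.0001
```

Emit:
apply_moves(plan=[[-1, 0, 0, 0.1, 0], [-1, 0, 0, 0.1, 0], [-1, 0, 0, 0, 0], [-1, 0, 0, 0, 0], [-1, 0, 0, 0, 0]])

```text
t: 6.32
position: [0.4358, 0.267, 0.0724]
tool_rot: [3.134, -0.038, -0.006]
contact_force: [-0.4, -0.3, 0.4]
grip_width: -0.0001
```

```bash
python3 -c "
from h import *
st();rows([.4347,.267,.075],0,-1,1)
crop('side',180,255,80,60,'s3.png')"
```

```text
t6.32 p [0.4358 0.267  0.0724] rot [ 3.1341 -0.0377 -0.0057] F [-0.4  -0.33  0.36] M [ 0.007  0.005 -0.013] w -0.0001 j [ 0.34  0.57  1.85 -0.03  0.69  0.37]
[-1, -0.06, 0.0, -0.13, -0.05]
```

View pics/s3.png

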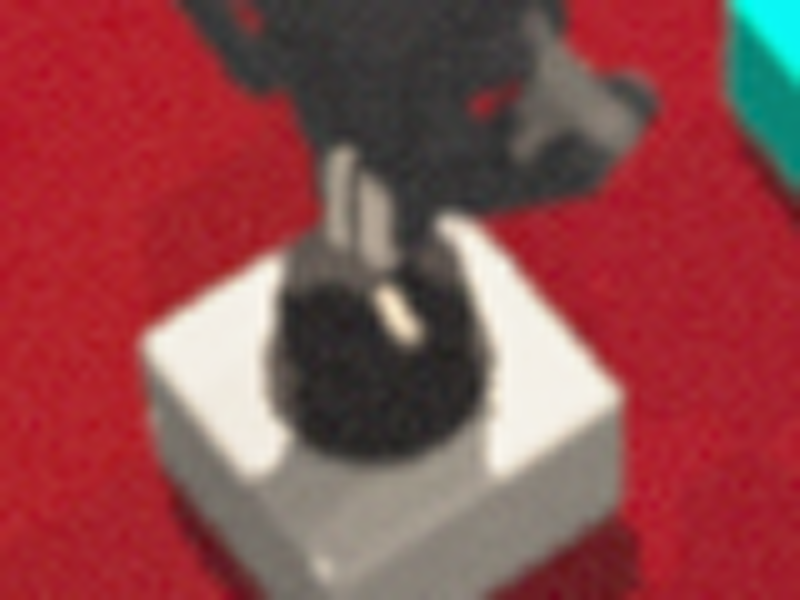

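Emit:
apply_moves(plan=[[-1, 0, 0, 0.1, 0], [-1, 0, 0, 0.1, 0], [-1, 0, 0, 0, 0], [-1, 0, 0, 0, 0], [-1, 0, 0, 0, 0]])

```text
t: 6.78
position: [0.4361, 0.267, 0.068]
tool_rot: [3.134, -0.038, -0.006]
contact_force: [-0.3, 0.6, 0.1]
grip_width: -0.0003
```

```bash
python3 -c "
from h import *
st()
crop('side',180,255,80,60,'s4.png');crop('top',145,190,80,60,'t4.png')"
```

```text
t6.78 p [0.4361 0.267  0.068 ] rot [ 3.1342 -0.0379 -0.0057] F [-0.28  0.6   0.12] M [0.038 0.035 0.017] w -0.0003 j [ 0.34  0.57  1.85 -0.03  0.68  0.37]
```

View pics/s4.png

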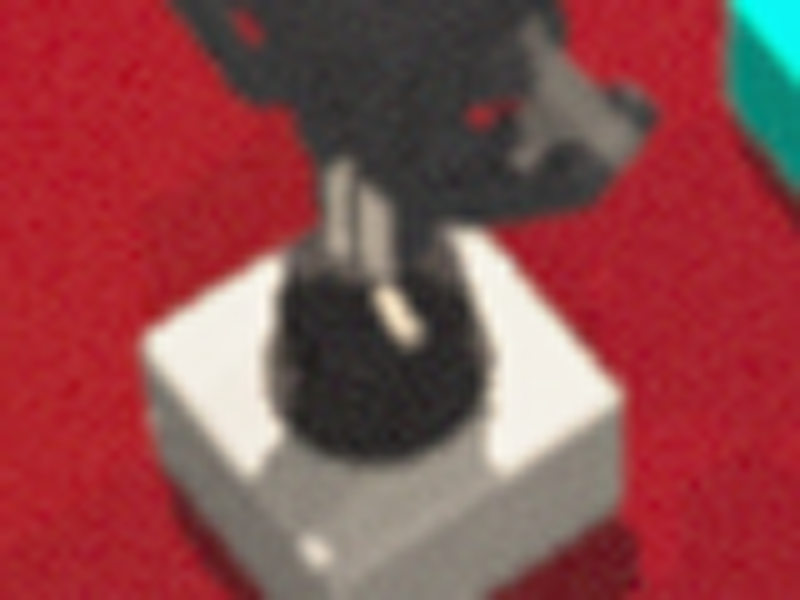

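View pics/t4.png

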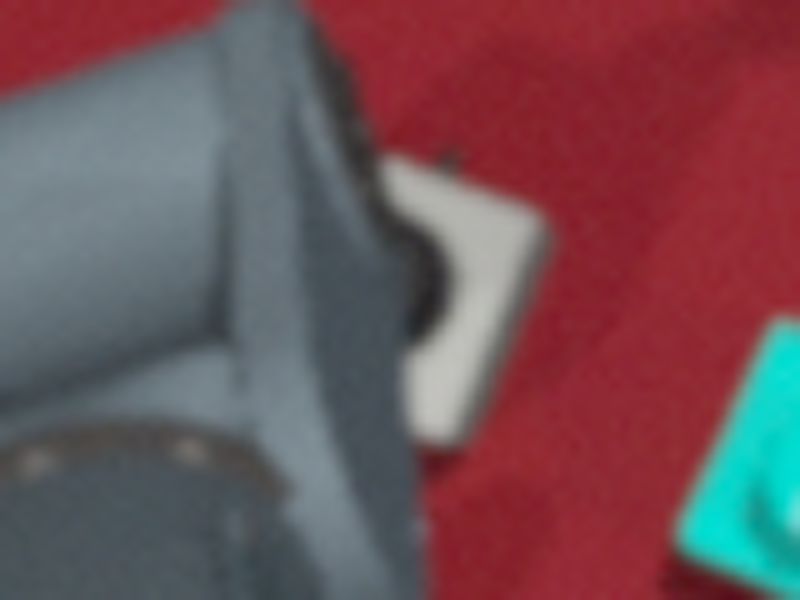

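Emit:
apply_moves(plan=[[-1, 0, 0, 0.1, 0], [-1, 0, 0, 0, 0], [-1, 0, 0, 0, 0], [-1, 0, 0, 0, 0], [-1, 0, 0, 0, 0]])

```text
t: 7.3
position: [0.4363, 0.267, 0.066]
tool_rot: [3.134, -0.038, -0.006]
contact_force: [-0.0, -0.5, -0.9]
grip_width: 0.0
```

Emit:
apply_moves(plan=[[-1, 0, 0, 0.1, 0], [-1, 0, 0, 0, 0], [-1, 0, 0, 0, 0], [-1, 0, 0, 0, 0], [-1, 0, 0, 0, 0]])

```text
t: 7.72
position: [0.4364, 0.267, 0.0638]
tool_rot: [3.134, -0.038, -0.006]
contact_force: [0.9, 0.5, -0.5]
grip_width: 0.0
```

```bash
python3 -c "
from h import *
st()
im=manip.get_image('side')[:,:,::-1];print(proj('side',manip.get_obs()['position']))
crop('side',150,200,160,120,'s5.png',im)"
```

```text
t7.72 p [0.4364 0.267  0.0638] rot [ 3.1344 -0.0384 -0.0057] F [ 0.89  0.46 -0.51] M [ 0.    -0.044 -0.009] w 0.0000 j [ 0.34  0.58  1.86 -0.03  0.67  0.37]
[217.58433195 286.7580788 ]
```

View pics/s5.png

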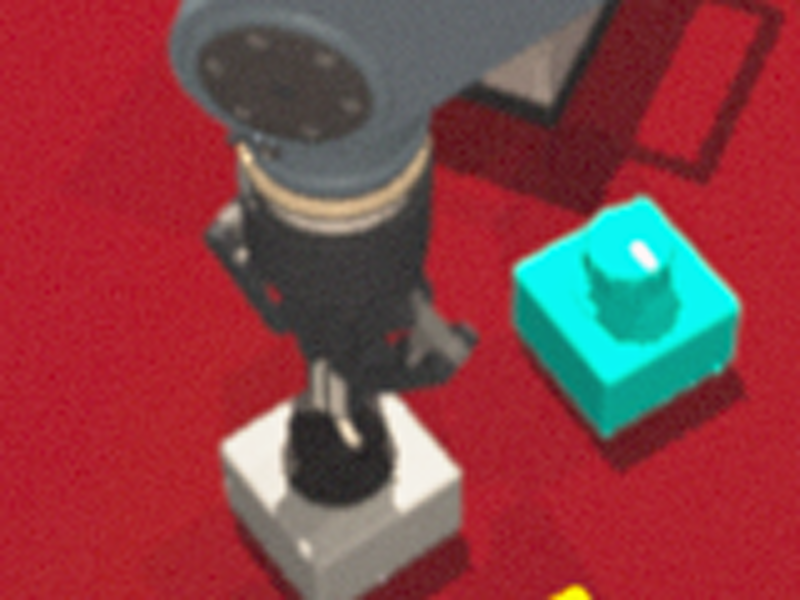

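```bash
python3 -c "
from h import *
im=manip.get_image('side')[:,:,::-1]
im=cv2.convertScaleAbs(np.ascontiguousarray(im),alpha=1.8,beta=20)
crop('side',197,265,44,33,'s6.png',im,[manip.get_obs()['position']])"
```

```text
(no output)
```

View pics/s6.png

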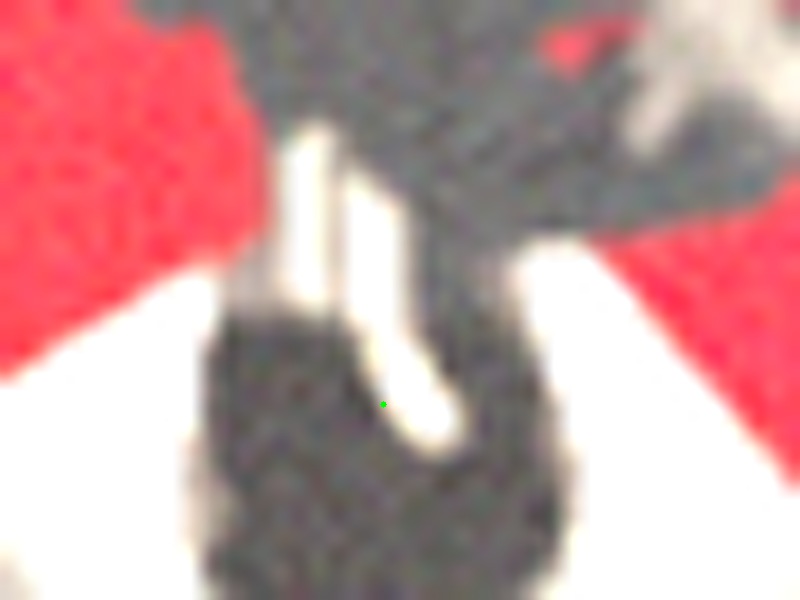

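Emit:
apply_moves(plan=[[-1, 0, 0, 0.1, 0], [-1, 0, 0, 0, 0], [-1, 0, 0, 0, 0], [-1, 0, 0, 0.1, 0], [-1, 0, 0, 0, 0]])

```text
t: 8.23
position: [0.4367, 0.267, 0.0595]
tool_rot: [3.134, -0.039, -0.006]
contact_force: [0.0, 0.2, 0.9]
grip_width: 0.0001
```

Emit:
apply_moves(plan=[[-1, 0, 0, 0.1, 0], [-1, 0, 0, 0, 0], [-1, 0, 0, 0, 0], [-1, 0, 0, 0.1, 0], [-1, 0, 0, 0, 0]])

```text
t: 8.65
position: [0.4368, 0.267, 0.055]
tool_rot: [3.134, -0.038, -0.006]
contact_force: [0.1, 0.0, -0.8]
grip_width: 0.0001
```

```bash
python3 -c "
from h import *
st()
im=manip.get_image('side')[:,:,::-1]
im=cv2.convertScaleAbs(np.ascontiguousarray(im),alpha=1.8,beta=20)
crop('side',190,260,60,45,'s7.png',im,[manip.get_obs()['position']])"
```

```text
t8.65 p [0.4368 0.267  0.055 ] rot [ 3.1344 -0.0384 -0.0056] F [ 0.12  0.04 -0.76] M [ 0.016 -0.012 -0.053] w 0.0001 j [ 0.34  0.6   1.86 -0.03  0.65  0.37]
```

View pics/s7.png

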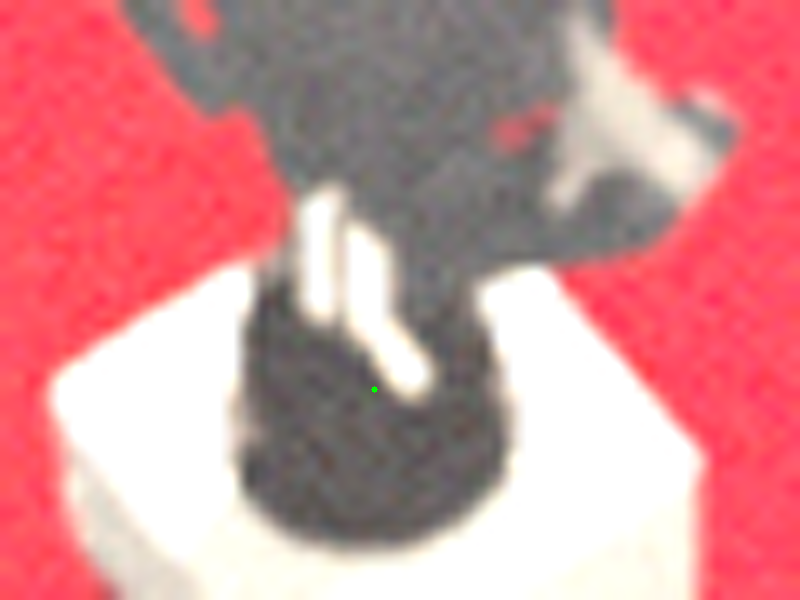

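Emit:
apply_moves(plan=[[-1, 0, 0, 0.1, 0], [-1, 0, 0, 0, 0], [-1, 0, 0, 0, 0], [-1, 0, 0, 0.1, 0], [-1, 0, 0, 0, 0]])

```text
t: 9.12
position: [0.4372, 0.2672, 0.0516]
tool_rot: [3.135, -0.039, -0.006]
contact_force: [-0.5, 0.2, 3.6]
grip_width: 0.0004
```

```bash
python3 -c "
from h import *
st()
print(manip.mark_of('side','stop_top'))
im=manip.get_image('side')[:,:,::-1]
im=cv2.convertScaleAbs(np.ascontiguousarray(im),alpha=1.8,beta=20)
crop('side',190,260,60,45,'s8.png',im,[manip.get_obs()['position']])"
```

```text
t9.12 p [0.4372 0.2672 0.0516] rot [ 3.1348 -0.0394 -0.0056] F [-0.51  0.24  3.64] M [0.014 0.105 0.044] w 0.0004 j [ 0.34  0.6   1.86 -0.03  0.64  0.38]
[{'uv': [213.8, 282.6], 'p': 0.79}, {'uv': [271.8, 247.4], 'p': 0.78}, {'uv': [261.3, 328.1], 'p': 0.67}, {'uv': [202.0, 344.3], 'p': 0.61}]
```

View pics/s8.png

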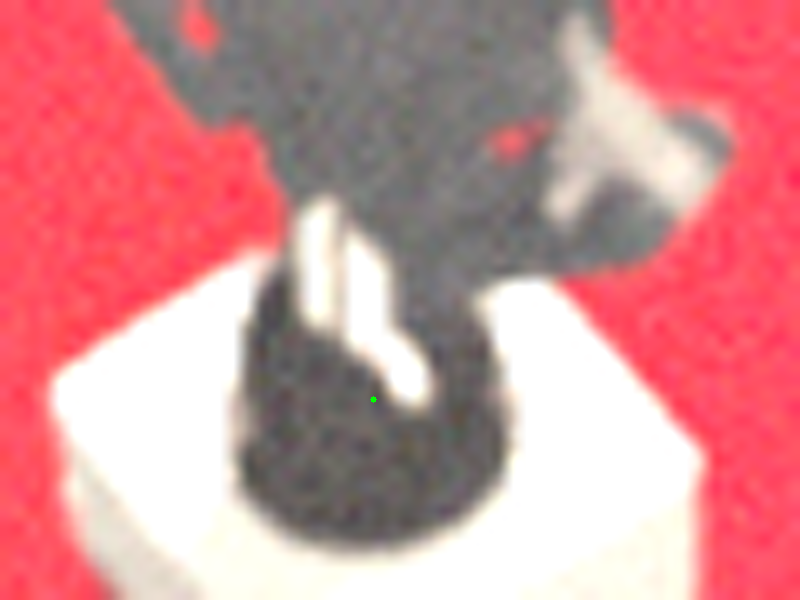

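Emit:
apply_moves(plan=[[-1, 0, 0, 0.15, 0], [-1, 0, 0, 0.15, 0], [-1, 0, 0, 0.1, 0], [-1, 0, 0, 0.1, 0], [-1, 0, 0, 0.1, 0]])

```text
t: 9.63
position: [0.4374, 0.2672, 0.0471]
tool_rot: [3.135, -0.042, -0.005]
contact_force: [-5.1, -1.6, 19.8]
grip_width: -0.0004
```

```bash
python3 -c "
from h import *
st()"
```

```text
t9.63 p [0.4374 0.2672 0.0471] rot [ 3.1351 -0.0421 -0.0049] F [-5.08 -1.57 19.82] M [-0.223  0.634 -0.053] w -0.0004 j [ 0.34  0.61  1.87 -0.03  0.63  0.38]
```

```bash
python3 -c "
from h import *
st()
im=manip.get_image('side')[:,:,::-1]
im=cv2.convertScaleAbs(np.ascontiguousarray(im),alpha=1.8,beta=20)
crop('side',190,260,60,45,'s9.png',im,[manip.get_obs()['position']])"
```

```text
t9.63 p [0.4374 0.2672 0.0471] rot [ 3.1351 -0.0421 -0.0049] F [-5.08 -1.57 19.82] M [-0.223  0.634 -0.053] w -0.0004 j [ 0.34  0.61  1.87 -0.03  0.63  0.38]
```

View pics/s9.png

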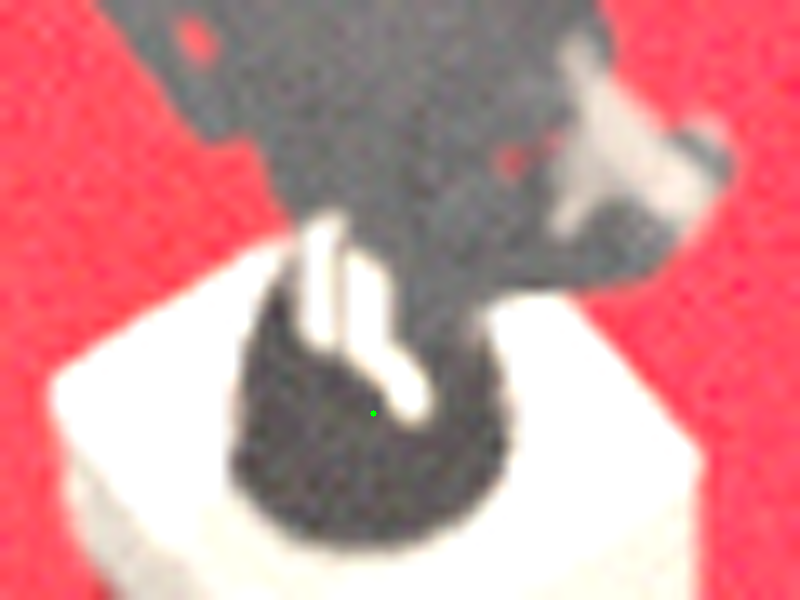

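Emit:
apply_moves(plan=[[-1, 0, 0, -0.5, 0], [-1, 0, 0, -1, 0], [0.5, -0.1, 0, -1, 0], [0.5, 0, 0, -1, 0], [0.5, 0, 0, 0, 0]])

```text
t: 10.1
position: [0.4333, 0.2678, 0.1188]
tool_rot: [3.136, -0.044, -0.005]
contact_force: [0.2, 0.4, 0.6]
grip_width: 0.0356
```

Emit:
apply_moves(plan=[[0.5, 0, 0, 0, 0], [0.5, 0, 0, 0, 0], [0.5, 0, 0, 0, 0], [0.5, 0, 0, 0, 0], [0.5, 0, 0, 0, 0]])

```text
t: 10.52
position: [0.4321, 0.2672, 0.1157]
tool_rot: [3.135, -0.041, -0.005]
contact_force: [0.3, 0.0, -0.1]
grip_width: 0.0642
```

```bash
python3 -c "
from h import *
st()
im=manip.get_image('side')[:,:,::-1]
im=cv2.convertScaleAbs(np.ascontiguousarray(im),alpha=1.5,beta=20)
crop('side',170,225,100,75,'s10.png',im,[manip.get_obs()['position']])"
```

```text
t10.52 p [0.4321 0.2672 0.1157] rot [ 3.1345 -0.0409 -0.0052] F [ 0.28  0.04 -0.08] M [-0.005  0.019 -0.007] w 0.0642 j [ 0.35  0.49  1.83 -0.03  0.79  0.37]
```

View pics/s10.png

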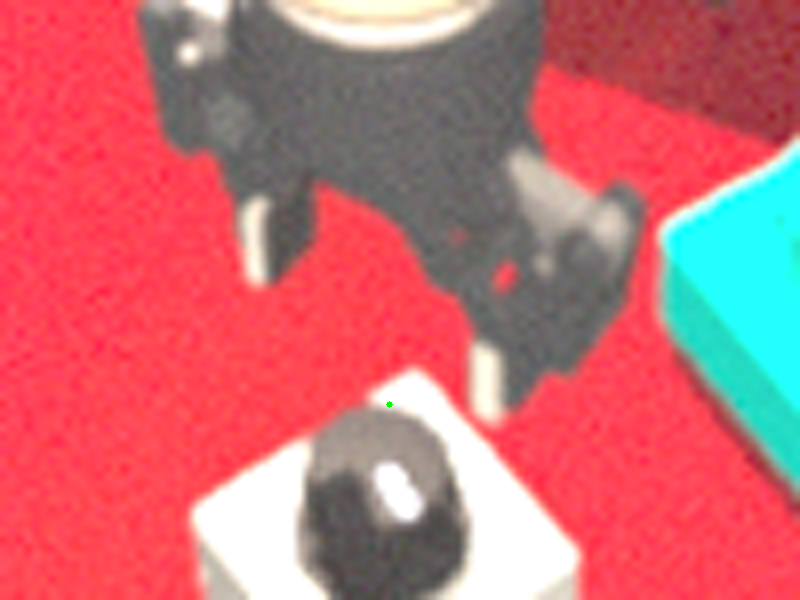

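Emit:
apply_moves(plan=[[0.5, 0.1, -0.05, 0.5, 0], [0.5, 0, 0, 0.5, 0], [0.5, 0, 0, 0.5, 0], [0.5, 0, 0, 0.3, 0], [0.5, 0, 0, 0, 0]])

```text
t: 10.98
position: [0.4357, 0.2678, 0.0748]
tool_rot: [3.134, -0.039, -0.005]
contact_force: [0.1, -0.1, -0.7]
grip_width: 0.0639
```

```bash
python3 -c "
from h import *
st()
im=manip.get_image('side')[:,:,::-1]
im=cv2.convertScaleAbs(np.ascontiguousarray(im),alpha=1.5,beta=20)
crop('side',170,245,100,75,'s11.png',im,[manip.get_obs()['position']])"
```

```text
t10.98 p [0.4357 0.2678 0.0748] rot [ 3.1338 -0.0387 -0.0054] F [ 0.07 -0.05 -0.67] M [ 0.019 -0.017  0.034] w 0.0639 j [ 0.35  0.56  1.85 -0.03  0.7   0.38]
```

View pics/s11.png

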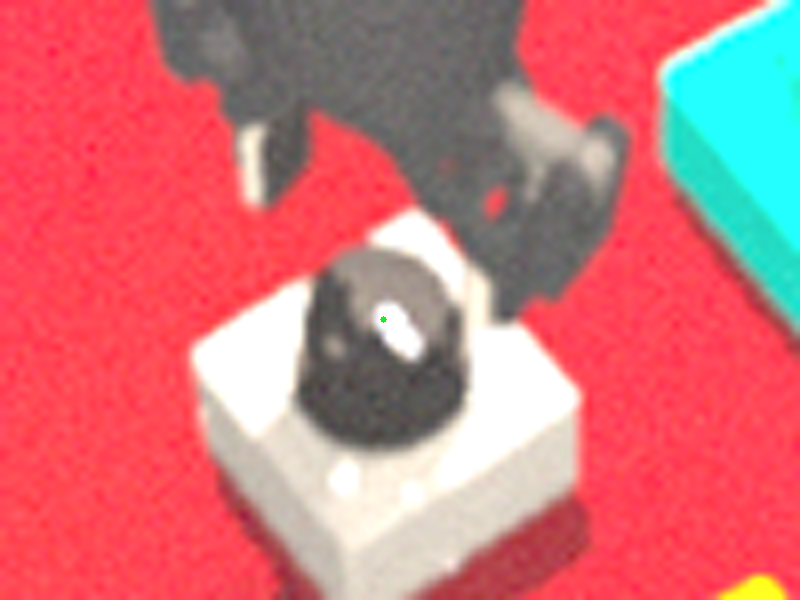

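Emit:
apply_moves(plan=[[0.5, 0, 0, 0.4, 0], [0.5, 0, 0, 0.4, 0], [0.5, 0, 0, 0.3, 0], [0.5, 0, 0, 0.2, 0], [0.5, 0, 0, 0, 0]])

```text
t: 11.45
position: [0.4377, 0.2679, 0.0469]
tool_rot: [3.134, -0.04, -0.005]
contact_force: [0.1, 0.9, -0.7]
grip_width: 0.0635
```

```bash
python3 -c "
from h import *
st()
im=manip.get_image('side')[:,:,::-1]
im=cv2.convertScaleAbs(np.ascontiguousarray(im),alpha=1.5,beta=20)
crop('side',170,245,100,75,'s12.png',im,[manip.get_obs()['position']])"
```

```text
t11.45 p [0.4377 0.2679 0.0469] rot [ 3.1344 -0.0403 -0.0055] F [ 0.11  0.88 -0.69] M [-0.006  0.029 -0.031] w 0.0635 j [ 0.34  0.61  1.86 -0.03  0.63  0.38]
```

View pics/s12.png

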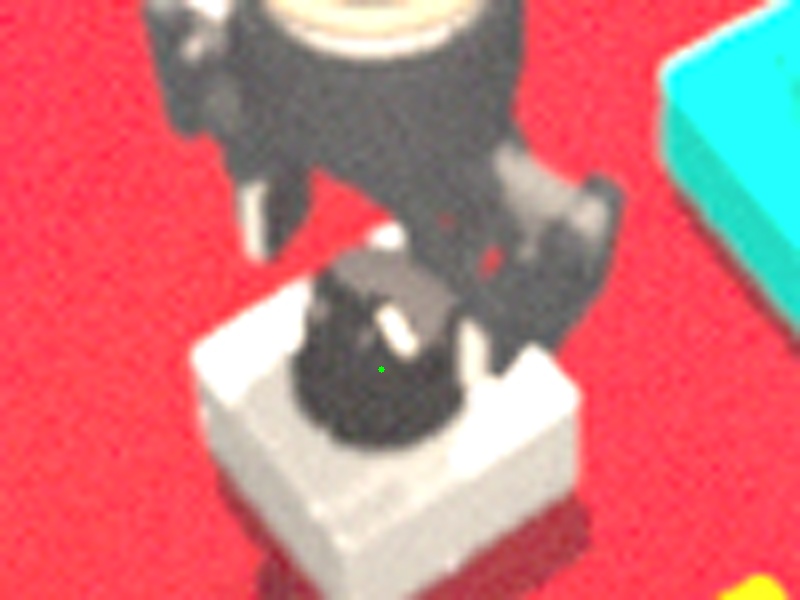

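Emit:
apply_moves(plan=[[0.5, -0.1, 0, 0.2, 0], [0.5, 0, 0, 0.2, 0], [0.5, 0, 0, 0.2, 0], [0.5, 0, 0, 0, 0], [0.5, 0, 0, 0, 0]])

```text
t: 11.92
position: [0.4367, 0.2682, 0.0346]
tool_rot: [3.135, -0.042, -0.005]
contact_force: [0.4, 0.3, 0.6]
grip_width: 0.0641
```

```bash
python3 -c "
from h import *
st()
im=manip.get_image('side')[:,:,::-1]
im=cv2.convertScaleAbs(np.ascontiguousarray(im),alpha=1.5,beta=20)
crop('side',170,245,100,75,'s13.png',im,[manip.get_obs()['position']])"
```

```text
t11.92 p [0.4367 0.2682 0.0346] rot [ 3.1351 -0.0422 -0.0053] F [0.35 0.28 0.63] M [-0.046  0.029  0.047] w 0.0641 j [ 0.35  0.64  1.87 -0.04  0.6   0.38]
```

View pics/s13.png

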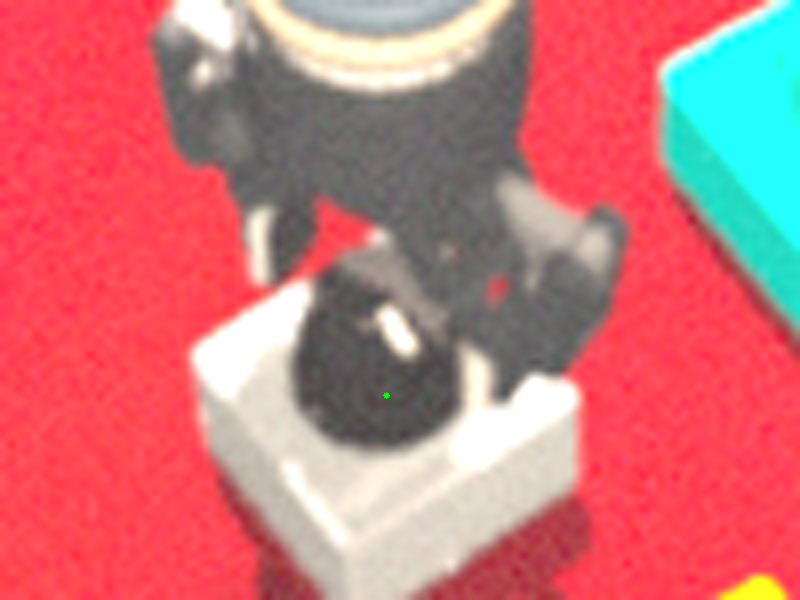

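Emit:
apply_moves(plan=[[0.3, -0.05, 0, 0.15, 0], [0.2, 0, 0, 0, 0], [0.15, 0, 0, 0, 0], [0.12, 0, 0, 0, 0], [0.12, 0, 0, 0, 0]])

```text
t: 12.38
position: [0.4366, 0.2684, 0.0318]
tool_rot: [3.136, -0.044, -0.005]
contact_force: [-0.5, 0.0, -0.1]
grip_width: 0.0476
```

```bash
python3 -c "
from h import *
st()"
```

```text
t12.38 p [0.4366 0.2684 0.0318] rot [ 3.1358 -0.0443 -0.0053] F [-0.49  0.03 -0.08] M [-0.015  0.058  0.014] w 0.0476 j [ 0.35  0.64  1.87 -0.04  0.59  0.38]
```

Emit:
apply_moves(plan=[[0.05, 0, 0, 0, 0], [0.0, 0, 0, 0, 0], [-0.2, 0, 0, 0, 0], [-0.5, 0, 0, 0, 0], [-1, 0, 0, 0, 0]])

```text
t: 12.8
position: [0.4392, 0.269, 0.0331]
tool_rot: [3.137, -0.049, -0.005]
contact_force: [1.1, -0.7, -0.6]
grip_width: 0.0402
```

```bash
python3 -c "
from h import *
st()
im=manip.get_image('side')[:,:,::-1]
im=cv2.convertScaleAbs(np.ascontiguousarray(im),alpha=1.5,beta=20)
crop('side',170,245,100,75,'s14.png',im,[manip.get_obs()['position']])"
```

```text
t12.80 p [0.4392 0.269  0.0331] rot [ 3.1373 -0.049  -0.0055] F [ 1.11 -0.72 -0.65] M [-0.003 -0.076  0.013] w 0.0402 j [ 0.35  0.64  1.87 -0.04  0.59  0.38]
```

View pics/s14.png

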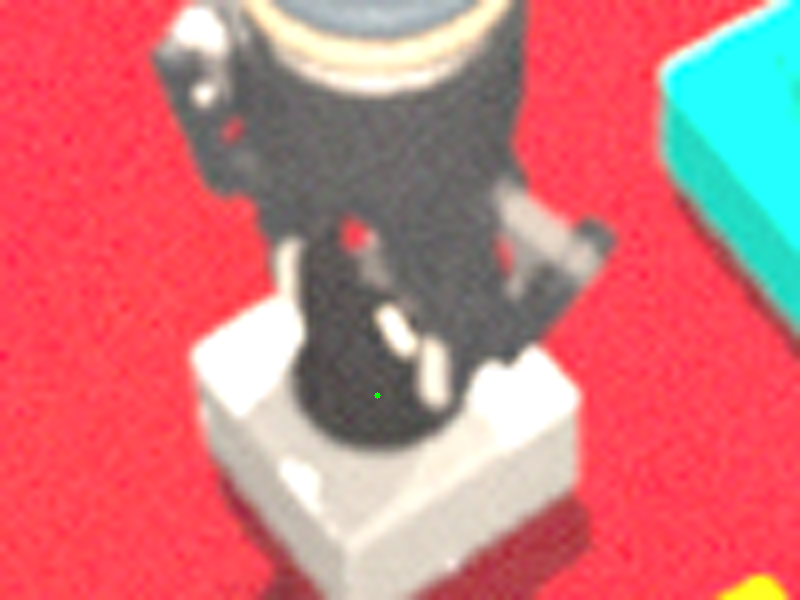

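```bash
python3 -c "
from h import *
for nm,uv in (('Rtip',[170+433/8-.5,245+405/8-.5]),):
  for z in (.05,.06,.07,.08): print(nm,z,onz('side',uv,z))
st()"
```

```text
Rtip 0.05 [0.41801402 0.27067931 0.05      ]
Rtip 0.06 [0.41434434 0.27530351 0.06      ]
Rtip 0.07 [0.41067466 0.27992772 0.07      ]
Rtip 0.08 [0.40700499 0.28455192 0.08      ]
t12.85 p [0.4392 0.269  0.033 ] rot [ 3.1373 -0.049  -0.0055] F [ 0.56 -0.7   1.76] M [-0.042 -0.008  0.046] w 0.0399 j [ 0.35  0.64  1.87 -0.04  0.59  0.38]
```

Emit:
apply_moves(plan=[[-1, 0, 0, 0, 0.5], [-1, 0, 0, 0, 1], [-1, 0, 0, 0, 1], [-1, 0, 0, 0, 1], [-1, 0, 0, 0, 1]])

```text
t: 13.27
position: [0.4385, 0.269, 0.033]
tool_rot: [-3.123, -0.045, -0.496]
contact_force: [0.5, 0.2, 1.6]
grip_width: 0.0404
```

```bash
python3 -c "
from h import *
st()"
```

```text
t13.27 p [0.4385 0.269  0.033 ] rot [-3.1231 -0.0447 -0.4961] F [0.45 0.16 1.57] M [-0.119 -0.02   0.046] w 0.0404 j [ 0.35  0.64  1.87 -0.04  0.59  0.87]
```

Emit:
apply_moves(plan=[[-1, 0, 0, 0, 0.7], [-1, 0, 0, 0, 0.7], [-1, 0, 0, 0, 0.6], [-1, 0, 0, 0, 0.5], [-1, 0, 0, 0, 0.5]])

```text
t: 13.68
position: [0.4382, 0.2691, 0.033]
tool_rot: [-3.11, -0.037, -0.826]
contact_force: [0.6, 1.2, 0.3]
grip_width: 0.0399
```

```bash
python3 -c "
from h import *
st()"
```

```text
t13.68 p [0.4382 0.2691 0.033 ] rot [-3.1102 -0.0367 -0.8262] F [0.63 1.21 0.26] M [-0.2   -0.029  0.307] w 0.0399 j [ 0.35  0.64  1.87 -0.04  0.59  1.21]
```

Emit:
apply_moves(plan=[[-1, 0, 0, 0, 0.4], [-1, 0, 0, 0, 0.4], [-1, 0, 0, 0, 0.4], [-1, 0, 0, 0, 0.3], [-1, 0, 0, 0, 0.3]])

```text
t: 14.1
position: [0.4339, 0.2672, 0.0323]
tool_rot: [-3.116, -0.037, -0.989]
contact_force: [-0.2, -7.6, 0.7]
grip_width: 0.0398
```

```bash
python3 -c "
from h import *
st()
im=manip.get_image('side')[:,:,::-1]
im=cv2.convertScaleAbs(np.ascontiguousarray(im),alpha=1.5,beta=20)
crop('side',170,245,100,75,'s15.png',im,[manip.get_obs()['position']])"
```

```text
t14.10 p [0.4339 0.2672 0.0323] rot [-3.1155 -0.0366 -0.9888] F [-0.18 -7.63  0.73] M [-0.826 -0.496 -0.121] w 0.0398 j [ 0.35  0.64  1.88 -0.05  0.59  1.38]
```

View pics/s15.png

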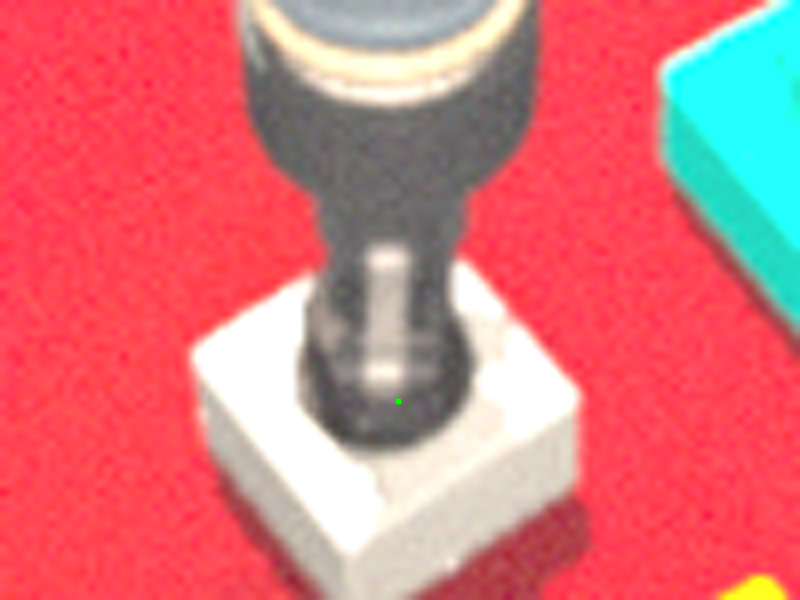

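Emit:
apply_moves(plan=[[0.3, 0, 0, 0, 0], [0.4, 0, 0, 0, 0], [0.5, 0, 0, 0, 0], [0.5, 0, 0, 0, 0], [0.5, 0, 0, 0, 0]])

```text
t: 14.57
position: [0.4302, 0.2661, 0.031]
tool_rot: [-3.122, -0.034, -0.993]
contact_force: [-0.3, 1.2, 0.2]
grip_width: 0.0637
```

Emit:
apply_moves(plan=[[0.5, 0, 0, -0.5, 0], [0.5, 0, 0, -0.8, 0], [0.5, 0, 0, -1, 0], [0.5, 0, 0, -1, 0], [0.5, 0, 0, -1, 0]])

```text
t: 14.98
position: [0.4241, 0.2666, 0.1179]
tool_rot: [-3.132, -0.031, -0.994]
contact_force: [-0.1, 0.5, 0.0]
grip_width: 0.0641
```

```bash
python3 -c "
from h import *
st()
im=manip.get_image('side')[:,:,::-1]
im=cv2.convertScaleAbs(np.ascontiguousarray(im),alpha=1.5,beta=20)
crop('side',180,255,80,60,'s16.png',im)"
```

```text
t14.98 p [0.4241 0.2666 0.1179] rot [-3.132  -0.0315 -0.9936] F [-0.08  0.45  0.03] M [ 0.055  0.033 -0.   ] w 0.0641 j [ 0.36  0.48  1.83 -0.04  0.82  1.38]
```

View pics/s16.png

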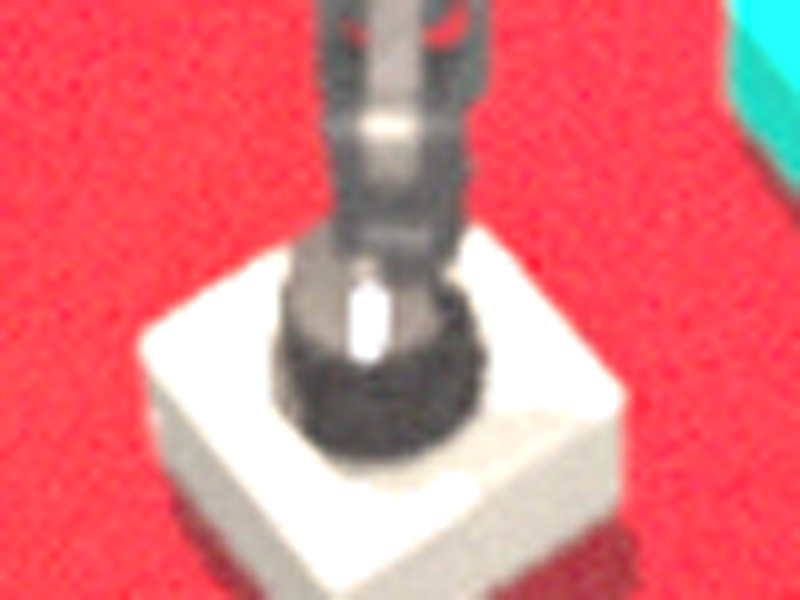

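```bash
python3 -c "
from h import *
def a(p,q,oy=255):
  P=onz('side',[180+p[0]/10-.5,oy+p[1]/10-.5],.086);Q=onz('side',[180+q[0]/10-.5,oy+q[1]/10-.5],.086)
  d=Q-P;return np.degrees(np.arctan2(d[1],d[0])),np.linalg.norm(d)
print(a((382,290),(410,342)),a((370,285),(368,352)))
im=manip.get_image('side')
for f,i in (('b',cv2.imread('pics/side0.png')),('a',im[:,:,::-1])):
  g=i[275:300,205:230].min(2).astype(float);m=g>120
  import sys
  n,l,s,c=cv2.connectedComponentsWithStats(m.astype('uint8'));print(f,s.tolist(),c.round(1).tolist())
"
```

```text
(np.float64(150.0662836554876), np.float64(0.014668744504088347)) (np.float64(124.2292349513492), np.float64(0.01684050317899111))
b [[0, 0, 25, 25, 487], [14, 0, 11, 25, 62], [0, 6, 6, 19, 53], [12, 8, 5, 7, 23]] [[11.8, 12.1], [21.7, 8.7], [1.1, 15.6], [14.2, 10.9]]
a [[0, 0, 25, 25, 479], [20, 2, 5, 23, 58], [0, 5, 6, 20, 59], [10, 8, 4, 8, 29]] [[12.0, 11.7], [22.8, 11.7], [1.3, 15.0], [11.4, 11.6]]
```

```bash
python3 -c "
from h import *
im=manip.get_image('side')
for f,i in (('b',cv2.imread('pics/side0.png')),('b1',None),('a',im[:,:,::-1])):
  if i is None: continue
  g=i[275:300,205:230].min(2).astype(float)
  n,l,s,c=cv2.connectedComponentsWithStats((g>100).astype('uint8'))
  k=[j for j in range(1,n) if s[j][4]<50 and s[j][0]>5]
  for j in k:
    v,u=np.nonzero(l==j);w=g[v,u]-60
    W=np.array([onz('side',[x+205,y+275],.086) for x,y in zip(u,v)])[:,:2]
    m=np.average(W,axis=0,weights=w);C=np.cov((W-m).T,aweights=w);e,V=np.linalg.eigh(C);d=V[:,1]
    r=m-np.array([.4347,.267]);print(f,len(v),m,np.degrees(np.arctan2(d[1],d[0])),'rel',np.degrees(np.arctan2(r[1],r[0])),np.linalg.norm(r),np.sqrt(e))
"
```

```text
b 28 [0.42602825 0.27393917] 152.14994790117038 rel 141.33305756934382 0.011106359202999445 [0.00205029 0.00475524]
a 3 [0.44199943 0.26850401] 91.98213603986426 rel 11.642608566501941 0.00745276394071942 [0.0010206  0.00158053]
a 2 [0.4252762  0.25850795] -146.84092865245506 rel -137.97711679355186 0.012685539264884485 [0.         0.00155388]
a 29 [0.43007871 0.27889107] 122.72178393627917 rel 111.23789543664272 0.012757499025800093 [0.00212433 0.00497175]
```

```bash
python3 -c "
from h import *
st();rows([.438,.2685,.075],-.99,0.5,5,.5)"
```

```text
t15.13 p [0.4258 0.2673 0.1186] rot [-3.1268 -0.0327 -0.9936] F [-1.24 -0.68  0.32] M [ 0.01   0.022 -0.002] w 0.0642 j [ 0.36  0.48  1.83 -0.04  0.81  1.38]
[0.5, 0.06, -0.13, 0.5, -0.03]
[0.5, 0.07, -0.12, 0.5, -0.0]
[0.5, 0.07, -0.12, 0.5, -0.0]
[0.5, 0.07, -0.12, 0.5, -0.0]
[0.5, 0.02, -0.05, 0.18, -0.0]
```

Emit:
apply_moves(plan=[[0.5, 0.05, -0.1, 0.5, 0], [0.5, 0.05, -0.1, 0.5, 0], [0.5, 0.05, -0.1, 0.5, 0], [0.5, 0.05, -0.1, 0.5, 0], [0.5, 0, 0, 0.1, 0]])

```text
t: 15.55
position: [0.4347, 0.2666, 0.0704]
tool_rot: [-3.131, -0.031, -0.994]
contact_force: [-0.1, 0.1, -0.4]
grip_width: 0.0639
```

```bash
python3 -c "
from h import *
st();rows([.438,.2685,.033],-.99,0.5,5,.5)"
```

```text
t15.55 p [0.4347 0.2666 0.0704] rot [-3.1315 -0.0315 -0.9937] F [-0.06  0.1  -0.36] M [ 0.055  0.039 -0.02 ] w 0.0639 j [ 0.35  0.57  1.84 -0.04  0.71  1.38]
[0.5, 0.0, -0.05, 0.5, -0.04]
[0.5, 0.0, -0.05, 0.5, -0.0]
[0.5, 0.0, -0.05, 0.5, -0.0]
[0.5, 0.0, -0.04, 0.37, -0.0]
[0.5, 0.0, 0.0, 0.0, -0.0]
```

Emit:
apply_moves(plan=[[0.5, 0, -0.05, 0.4, 0], [0.5, 0, -0.05, 0.4, 0], [0.5, 0, -0.05, 0.4, 0], [0.5, 0, 0, 0.3, 0], [0.5, 0, 0, 0.1, 0]])

```text
t: 15.97
position: [0.4365, 0.2666, 0.0314]
tool_rot: [-3.139, -0.03, -0.994]
contact_force: [0.1, -0.0, 0.2]
grip_width: 0.0642
```

```bash
python3 -c "
from h import *
st();rows([.438,.2685,.032],-.99,0.3,1,.5)"
```

```text
t15.97 p [0.4365 0.2666 0.0314] rot [-3.1387 -0.0297 -0.9941] F [ 0.08 -0.03  0.18] M [ 0.022  0.054 -0.02 ] w 0.0642 j [ 0.35  0.65  1.85 -0.05  0.63  1.38]
[0.3, -0.04, -0.12, -0.03, -0.04]
```

Emit:
apply_moves(plan=[[0.3, -0.05, -0.1, 0, 0], [0.2, 0, 0, 0, 0], [0.12, 0, 0, 0, 0], [0.08, 0, 0, 0, 0], [0.08, 0, 0, 0, 0]])

```text
t: 16.38
position: [0.4378, 0.269, 0.0313]
tool_rot: [-3.138, -0.03, -0.994]
contact_force: [-0.4, 0.3, 0.4]
grip_width: 0.0461
```

```bash
python3 -c "
from h import *
st()
im=manip.get_image('side')[:,:,::-1]
im=cv2.convertScaleAbs(np.ascontiguousarray(im),alpha=1.5,beta=20)
crop('side',180,255,80,60,'s17.png',im)"
```

```text
t16.38 p [0.4378 0.269  0.0313] rot [-3.1383 -0.0298 -0.9938] F [-0.44  0.26  0.4 ] M [0.001 0.062 0.024] w 0.0461 j [ 0.35  0.65  1.85 -0.05  0.64  1.38]
```

View pics/s17.png

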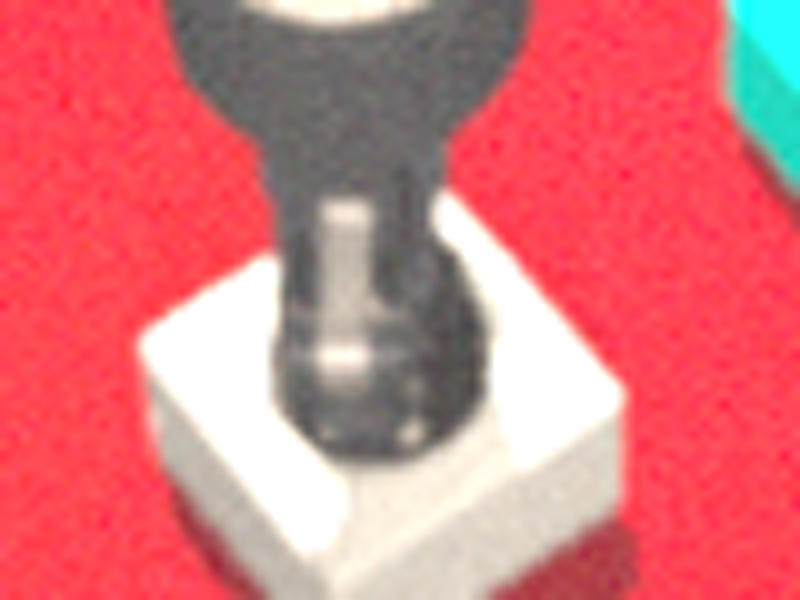

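Emit:
apply_moves(plan=[[0.15, 0, 0.15, 0, 0], [0.15, 0, 0.1, 0, 0], [0.12, 0, 0, 0, 0], [0.08, 0, 0, 0, 0], [0.08, 0, 0, 0, 0]])

```text
t: 16.85
position: [0.4335, 0.2661, 0.0325]
tool_rot: [-3.136, -0.03, -0.994]
contact_force: [-0.0, 0.8, -0.5]
grip_width: 0.0456
```

```bash
python3 -c "
from h import *
st()
im=manip.get_image('side')[:,:,::-1]
im=cv2.convertScaleAbs(np.ascontiguousarray(im),alpha=1.5,beta=20)
crop('side',180,255,80,60,'s18.png',im)"
```

```text
t16.85 p [0.4335 0.2661 0.0325] rot [-3.1363 -0.0303 -0.9938] F [-0.02  0.8  -0.52] M [ 0.001  0.063 -0.01 ] w 0.0456 j [ 0.35  0.64  1.86 -0.05  0.63  1.38]
```

View pics/s18.png

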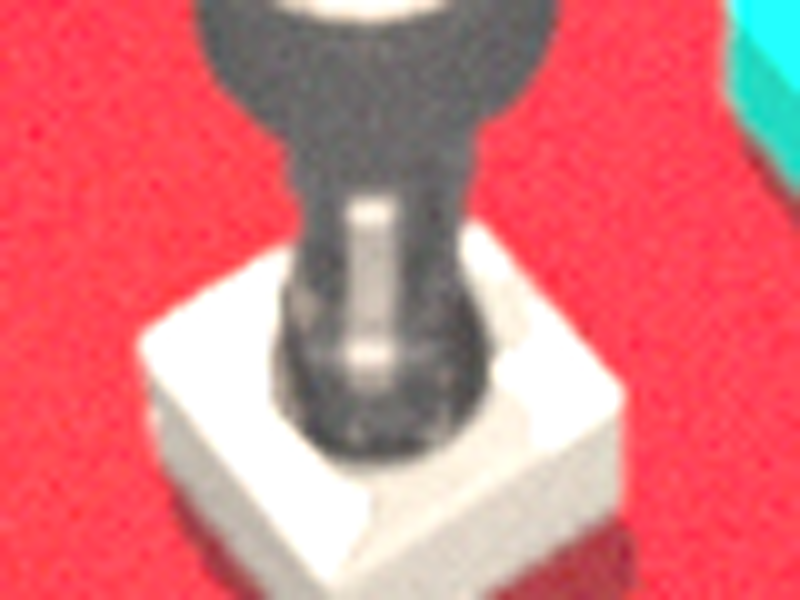

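Emit:
apply_moves(plan=[[0, 0, 0, 0, 0], [-0.3, 0, 0, 0, 0], [-1, 0, 0, 0, 0], [-1, 0, 0, 0, 0], [-1, 0, 0, 0, 0]])

```text
t: 17.32
position: [0.4333, 0.2665, 0.033]
tool_rot: [-3.136, -0.03, -0.994]
contact_force: [-1.5, -0.1, 1.9]
grip_width: 0.0402
```

```bash
python3 -c "
from h import *
st()"
```

```text
t17.32 p [0.4333 0.2665 0.033 ] rot [-3.1362 -0.0297 -0.9943] F [-1.48 -0.11  1.94] M [ 0.12   0.162 -0.032] w 0.0402 j [ 0.35  0.64  1.86 -0.05  0.63  1.38]
```

Emit:
apply_moves(plan=[[-1, 0, 0, 0, 0.5], [-1, 0, 0, 0, 0.5], [-1, 0, 0, 0, 0.5], [-1, 0, 0, 0, 0], [-1, 0, 0, 0, 0]])

```text
t: 17.73
position: [0.4329, 0.2673, 0.033]
tool_rot: [-3.132, -0.027, -1.157]
contact_force: [-0.7, 0.0, 0.4]
grip_width: 0.0401
```

```bash
python3 -c "
from h import *
st()"
```

```text
t17.73 p [0.4329 0.2673 0.033 ] rot [-3.1315 -0.0272 -1.1574] F [-0.7   0.01  0.39] M [ 0.032  0.078 -0.116] w 0.0401 j [ 0.35  0.64  1.86 -0.05  0.63  1.54]
```

Emit:
apply_moves(plan=[[-1, 0, 0, 0, 0.5], [-1, 0, 0, 0, 0.5], [-1, 0, 0, 0, 0.5], [-1, 0, 0, 0, 0], [-1, 0, 0, 0, 0]])

```text
t: 18.15
position: [0.4326, 0.2678, 0.033]
tool_rot: [-3.127, -0.029, -1.292]
contact_force: [-0.9, 2.1, 1.4]
grip_width: 0.0401
```

```bash
python3 -c "
from h import *
st()"
```

```text
t18.15 p [0.4326 0.2678 0.033 ] rot [-3.127  -0.029  -1.2917] F [-0.9   2.15  1.4 ] M [0.22  0.178 1.452] w 0.0401 j [ 0.35  0.64  1.86 -0.05  0.63  1.69]
```

Emit:
apply_moves(plan=[[-1, 0, 0, 0, 0.5], [-1, 0, 0, 0, 0.5], [-1, 0, 0, 0, 0], [-1, 0, 0, 0, 0], [-1, 0, 0, 0, 0]])

```text
t: 18.57
position: [0.43, 0.2679, 0.0327]
tool_rot: [-3.129, -0.03, -1.379]
contact_force: [-1.4, 1.1, 2.7]
grip_width: 0.0402
```

```bash
python3 -c "
from h import *
st()"
```

```text
t18.57 p [0.43   0.2679 0.0327] rot [-3.1288 -0.0298 -1.3793] F [-1.36  1.12  2.68] M [0.413 0.373 0.951] w 0.0402 j [ 0.36  0.64  1.86 -0.05  0.63  1.78]
```

Emit:
apply_moves(plan=[[-0.04, 0, 0, 0, 0], [-0.02, 0, 0, 0, 0], [0.0, 0, 0, 0, 0], [0.02, 0, 0, 0, 0], [0.04, 0, 0, 0, 0]])

```text
t: 18.98
position: [0.4305, 0.2674, 0.0323]
tool_rot: [-3.129, -0.027, -1.391]
contact_force: [0.2, -1.0, 0.2]
grip_width: 0.0443
```

Emit:
apply_moves(plan=[[0.1, 0, 0, 0, 0], [0.2, 0, 0, 0, 0], [0.35, 0, 0, 0, 0], [0.5, 0, 0, -0.3, 0], [0.5, 0, 0, -0.5, 0]])

```text
t: 19.4
position: [0.43, 0.267, 0.0474]
tool_rot: [-3.132, -0.027, -1.395]
contact_force: [0.2, 0.1, 0.7]
grip_width: 0.0641
```

Emit:
apply_moves(plan=[[0.5, 0, 0, -1, 0], [0.5, 0, 0, -1, 0], [0.5, 0, 0, -1, 0], [0.5, 0, 0, -1, 0], [0.5, 0, 0, -1, 0]])

```text
t: 19.82
position: [0.426, 0.2688, 0.1527]
tool_rot: [-3.137, -0.028, -1.395]
contact_force: [0.3, -0.0, 0.3]
grip_width: 0.0641
```

```bash
cat > mk.py <<'E'
from h import *
st()
im=manip.get_image('side')[:,:,::-1];cv2.imwrite('pics/now.png',im)
crop('side',180,255,80,60,'s19.png',im)
for f,i in (('b',cv2.imread('pics/side0.png')),('a',im)):
  g=i[275:300,205:230].min(2).astype(float)
  n,l,s,c=cv2.connectedComponentsWithStats((g>100).astype('uint8'))
  for j in [j for j in range(1,n) if 8<s[j][4]<50 and s[j][0]>5]:
    v,u=np.nonzero(l==j);w=g[v,u]-60
    W=np.array([onz('side',[x+205,y+275],.086) for x,y in zip(u,v)])[:,:2]
    m=np.average(W,axis=0,weights=w);C=np.cov((W-m).T,aweights=w);e,V=np.linalg.eigh(C);d=V[:,1]
    r=m-np.array([.4347,.267]);print(f,len(v),m,np.degrees(np.arctan2(d[1],d[0])),'rel',np.degrees(np.arctan2(r[1],r[0])),np.linalg.norm(r))
E
python3 mk.py
```

```text
t19.82 p [0.426  0.2688 0.1527] rot [-3.1373 -0.0281 -1.3948] F [ 0.32 -0.01  0.35] M [ 0.001 -0.022 -0.023] w 0.0641 j [ 0.36  0.43  1.78 -0.04  0.93  1.78]
b 28 [0.42602825 0.27393917] 152.14994790117038 rel 141.33305756934382 0.011106359202999445
a 31 [0.43247146 0.27996605] 112.76723463039254 rel 99.75242567386809 0.013156174123733447
```

View pics/s19.png

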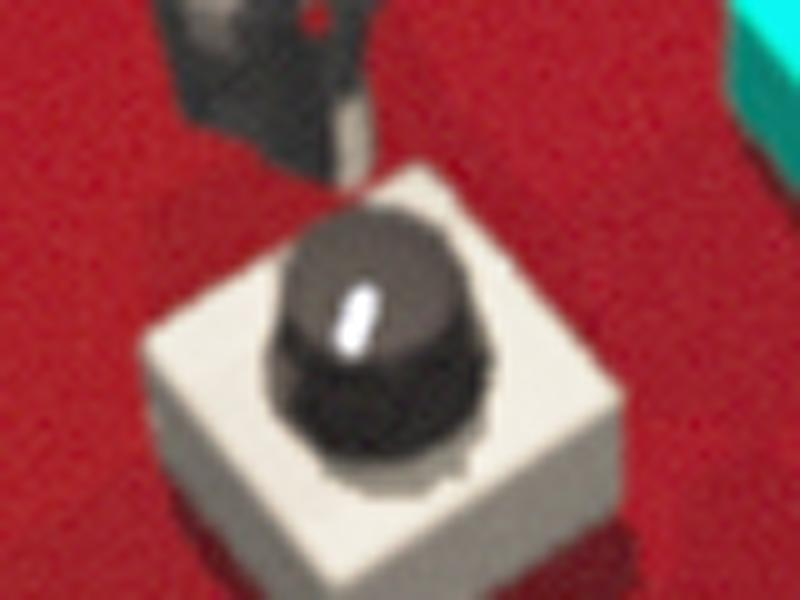

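```bash
python3 -c "
from h import *
rows([.4322,.268,.06],-1.395,0.5,5,1)"
```

```text
[0.5, 0.03, -0.03, 1.0, 0.0]
[0.5, 0.03, -0.03, 1.0, -0.0]
[0.5, 0.03, -0.03, 1.0, -0.0]
[0.5, 0.03, -0.03, 1.0, -0.0]
[0.5, 0.02, -0.03, 0.83, -0.0]
```

Emit:
apply_moves(plan=[[0.5, 0.05, -0.05, 0.8, 0], [0.5, 0.05, -0.05, 0.8, 0], [0.5, 0, -0.05, 0.8, 0], [0.5, 0, -0.05, 0.8, 0], [0.5, 0, 0, 0.3, 0]])

```text
t: 20.28
position: [0.4404, 0.2703, 0.0955]
tool_rot: [-3.107, -0.022, -1.394]
contact_force: [-0.3, 0.9, -0.3]
grip_width: 0.0638
```

```bash
python3 -c "
from h import *
st();rows([.4322,.268,.032],-1.395,0.5,5,.5)"
```

```text
t20.28 p [0.4404 0.2703 0.0955] rot [-3.1071 -0.0223 -1.3939] F [-0.28  0.87 -0.31] M [0.041 0.024 0.001] w 0.0638 j [ 0.35  0.53  1.82 -0.04  0.76  1.77]
[0.5, 0.01, 0.07, 0.5, 0.01]
[0.5, 0.01, 0.07, 0.5, -0.0]
[0.5, 0.01, 0.07, 0.5, -0.0]
[0.5, 0.01, 0.07, 0.5, -0.0]
[0.5, 0.01, 0.07, 0.5, -0.0]
```

Emit:
apply_moves(plan=[[0.5, 0, 0.2, 0.6, 0], [0.5, 0, 0.2, 0.6, 0], [0.5, 0, 0.1, 0.6, 0], [0.5, 0, 0.1, 0.6, 0], [0.5, 0, 0, 0.3, 0]])

```text
t: 20.7
position: [0.4322, 0.2682, 0.0428]
tool_rot: [-3.101, -0.021, -1.394]
contact_force: [0.3, 0.2, 0.8]
grip_width: 0.064
```

```bash
python3 -c "
from h import *
st();rows([.4322,.268,.032],-1.395,0.5,1,.5)
im=manip.get_image('side')[:,:,::-1]
crop('side',180,255,80,60,'s20.png',im)"
```

```text
t20.70 p [0.4322 0.2682 0.0428] rot [-3.1015 -0.0213 -1.3938] F [0.28 0.21 0.75] M [-0.007  0.085  0.025] w 0.0640 j [ 0.35  0.62  1.87 -0.05  0.61  1.79]
[0.5, 0.01, 0.0, 0.5, 0.01]
```

View pics/s20.png

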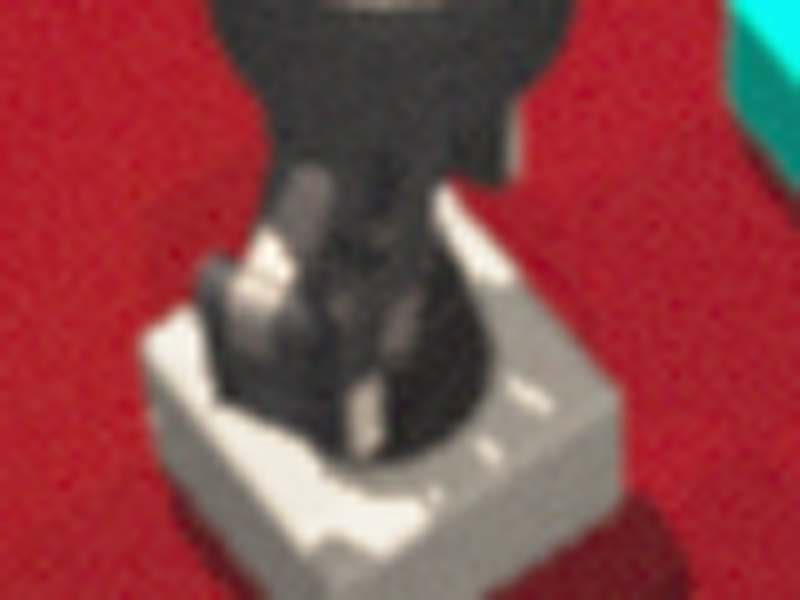

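Emit:
apply_moves(plan=[[0.4, 0, 0, 0.25, 0], [0.3, 0, 0, 0.2, 0], [0.2, 0, 0, 0, 0], [0.1, 0, 0, 0, 0], [0.1, 0, 0, 0, 0]])

```text
t: 21.17
position: [0.4349, 0.2689, 0.0348]
tool_rot: [-3.098, -0.021, -1.394]
contact_force: [-0.4, -0.5, -0.4]
grip_width: 0.0469
```

```bash
python3 -c "
from h import *
st()
im=manip.get_image('side')[:,:,::-1]
crop('side',180,255,80,60,'s21.png',im)"
```

```text
t21.17 p [0.4349 0.2689 0.0348] rot [-3.0976 -0.0206 -1.3938] F [-0.36 -0.5  -0.39] M [ 0.016  0.004 -0.007] w 0.0469 j [ 0.35  0.64  1.88 -0.05  0.59  1.79]
```

View pics/s21.png

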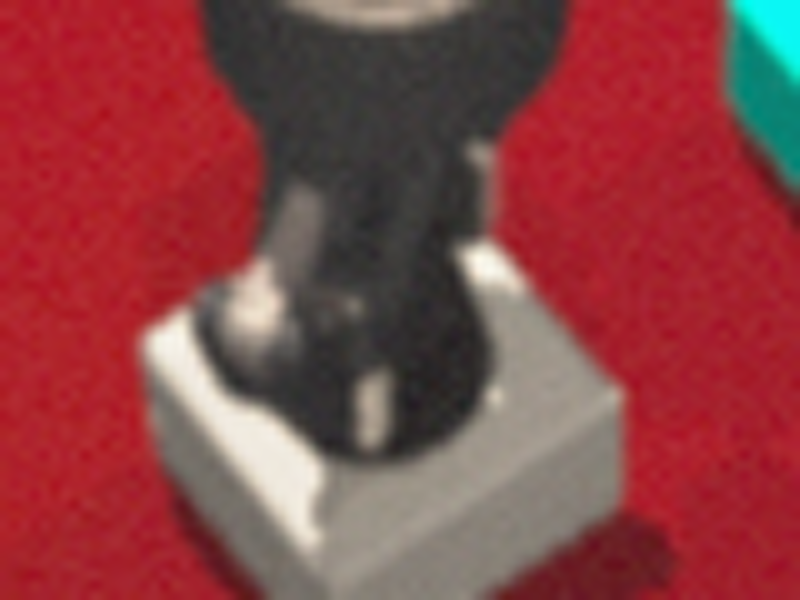

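Emit:
apply_moves(plan=[[0.1, 0, 0.12, 0, 0], [0.05, 0, 0, 0, 0], [-0.3, 0, 0, 0, 0], [-1, 0, 0, 0, 0], [-1, 0, 0, 0, 0]])

```text
t: 21.63
position: [0.433, 0.2689, 0.036]
tool_rot: [-3.095, -0.02, -1.394]
contact_force: [0.7, -0.3, -2.4]
grip_width: 0.0401
```

```bash
python3 -c "
from h import *
st()"
```

```text
t21.63 p [0.433  0.2689 0.036 ] rot [-3.0949 -0.02   -1.3939] F [ 0.68 -0.25 -2.44] M [0.049 0.003 0.057] w 0.0401 j [ 0.35  0.63  1.88 -0.05  0.59  1.79]
```

Emit:
apply_moves(plan=[[-1, 0, 0, 0, 0.3], [-1, 0, 0, 0, 0.3], [-1, 0, 0, 0, 0], [-1, 0, 0, 0, 0], [-1, 0, 0, 0, 0]])

```text
t: 22.05
position: [0.4331, 0.2691, 0.0359]
tool_rot: [-3.092, -0.021, -1.441]
contact_force: [0.0, 0.4, 0.2]
grip_width: 0.0402
```

```bash
python3 -c "
from h import *
st()"
```

```text
t22.05 p [0.4331 0.2691 0.0359] rot [-3.0925 -0.0206 -1.4405] F [0.01 0.36 0.23] M [0.165 0.102 0.867] w 0.0402 j [ 0.36  0.63  1.88 -0.06  0.59  1.84]
```

Emit:
apply_moves(plan=[[-1, 0, 0, 0, 0.2], [-1, 0, 0, 0, 0], [-1, 0, 0, 0, 0], [-0.04, 0, 0, 0, 0.05], [-0.02, 0, 0, 0, 0.05]])

```text
t: 22.47
position: [0.4324, 0.2692, 0.0355]
tool_rot: [-3.093, -0.019, -1.473]
contact_force: [1.1, -0.4, 1.1]
grip_width: 0.0417
```

Emit:
apply_moves(plan=[[0.0, 0, 0, 0, 0.1], [0.02, 0, 0, 0, 0.1], [0.06, 0, 0, 0, 0.1], [0.15, 0, 0, 0, 0], [0.5, 0, 0, 0, 0]])

```text
t: 22.88
position: [0.4331, 0.2689, 0.0357]
tool_rot: [-3.092, -0.015, -1.521]
contact_force: [-0.5, -0.5, -0.3]
grip_width: 0.0599
```

Emit:
apply_moves(plan=[[0.5, 0, 0, 0, 0], [0.5, 0, 0, -0.5, 0], [0.5, 0, 0, -1, 0], [0.5, 0, 0, -1, 0], [0.5, 0, 0, -1, 0]])

```text
t: 23.3
position: [0.4264, 0.2682, 0.1054]
tool_rot: [-3.103, -0.018, -1.523]
contact_force: [0.3, 0.2, -0.8]
grip_width: 0.0638
```

```bash
python3 mk.py
```

```text
t23.30 p [0.4264 0.2682 0.1054] rot [-3.1029 -0.0175 -1.5232] F [ 0.31  0.22 -0.76] M [ 0.033  0.062 -0.006] w 0.0638 j [ 0.36  0.5   1.84 -0.04  0.77  1.91]
b 28 [0.42602825 0.27393917] 152.14994790117038 rel 141.33305756934382 0.011106359202999445
```

View pics/s19.png

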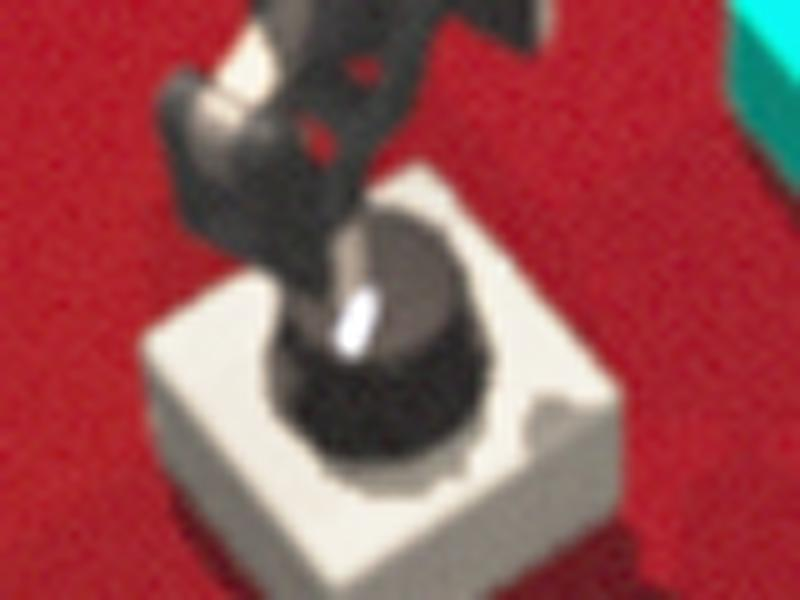

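Emit:
apply_moves(plan=[[0.0, 0, 0, -1, -1], [0.0, 0, 0, -1, -1], [0.0, 0, 0, -1, -1], [0.0, 0, 0, 0, -1], [0.0, 0, 0, 0, -1]])

```text
t: 23.77
position: [0.4262, 0.2708, 0.1769]
tool_rot: [-3.103, -0.038, -0.977]
contact_force: [-1.1, -0.1, -1.6]
grip_width: 0.0427
```

```bash
python3 -c "
from h import *
st();rows([.4434,-.0815,.175],.166,0,20,.95)"
```

```text
t23.77 p [0.4262 0.2708 0.1769] rot [-3.1033 -0.0379 -0.9773] F [-1.1  -0.07 -1.6 ] M [-0.086  0.065 -0.05 ] w 0.0427 j [ 0.36  0.38  1.78 -0.04  0.93  1.36]
[0, 0.95, 0.58, 0.01, -1.0]
[0, 0.95, 0.72, 0.01, -1.0]
[0, 0.95, 0.89, 0.01, -1.0]
[0, 0.82, 0.95, 0.01, -1.0]
[0, 0.66, 0.95, 0.01, -1.0]
[0, 0.52, 0.95, 0.01, -1.0]
[0, 0.4, 0.95, 0.01, -1.0]
[0, 0.29, 0.95, 0.01, -1.0]
[0, 0.18, 0.95, 0.01, -1.0]
[0, 0.08, 0.95, 0.01, -1.0]
[0, -0.02, 0.95, 0.01, -0.92]
[0, -0.11, 0.95, 0.01, -0.0]
[0, -0.11, 0.95, 0.01, -0.0]
[0, -0.11, 0.95, 0.01, -0.0]
[0, -0.11, 0.95, 0.01, -0.0]
[0, -0.11, 0.95, 0.01, -0.0]
[0, -0.1, 0.85, 0.0, -0.0]
[0, 0.0, 0.0, 0.0, -0.0]
[0, 0.0, 0.0, 0.0, -0.0]
[0, 0.0, 0.0, 0.0, -0.0]
```

Emit:
apply_moves(plan=[[-0.05, 0.95, 0.6, 0, -1], [-0.05, 0.95, 0.7, 0, -1], [-0.05, 0.95, 0.9, 0, -1], [-0.05, 0.8, 0.95, 0, -1], [-0.05, 0.65, 0.95, 0, -1]])

```text
t: 24.18
position: [0.4338, 0.1519, 0.1826]
tool_rot: [-3.121, -0.059, -0.417]
contact_force: [-0.4, 0.1, -0.4]
grip_width: 0.0406
```

Emit:
apply_moves(plan=[[-0.05, 0.5, 0.95, 0, -1], [-0.05, 0.4, 0.95, 0, -1], [-0.05, 0.3, 0.95, 0, -1], [-0.05, 0.2, 0.95, 0, -1], [-0.05, 0.1, 0.95, 0, -1]])

```text
t: 24.6
position: [0.4426, 0.0466, 0.1864]
tool_rot: [3.128, -0.064, 0.133]
contact_force: [-0.8, 0.4, -0.5]
grip_width: 0.0402
```

```bash
python3 -c "
from h import *
st();rows([.4434,-.0815,.15],.166,0,10,.95)"
```

```text
t24.60 p [0.4426 0.0466 0.1864] rot [ 3.1278 -0.0637  0.1335] F [-0.8   0.42 -0.54] M [-0.038  0.024 -0.018] w 0.0402 j [-0.15  0.28  1.93  0.01  0.87 -0.29]
[0, -0.12, 0.95, 0.27, -0.31]
[0, -0.15, 0.95, 0.27, -0.0]
[0, -0.15, 0.95, 0.27, -0.0]
[0, -0.15, 0.95, 0.27, -0.0]
[0, -0.15, 0.95, 0.27, -0.0]
[0, -0.15, 0.95, 0.27, -0.0]
[0, -0.1, 0.63, 0.18, -0.0]
[0, 0.0, 0.0, 0.0, -0.0]
[0, 0.0, 0.0, 0.0, -0.0]
[0, 0.0, 0.0, 0.0, -0.0]
```

Emit:
apply_moves(plan=[[-0.05, -0.1, 0.95, 0, -0.3], [-0.05, -0.15, 0.95, 0, 0], [-0.05, -0.15, 0.95, 0, 0], [-0.05, -0.15, 0.95, 0, 0], [-0.05, -0.15, 0.95, 0, 0]])

```text
t: 25.02
position: [0.4435, -0.054, 0.1895]
tool_rot: [3.124, -0.067, 0.17]
contact_force: [-0.2, 0.2, 0.0]
grip_width: 0.0407
```

```bash
python3 -c "
from h import *
st();rows([.4434,-.0815,.15],.166,0,3,.95)"
```

```text
t25.02 p [ 0.4435 -0.054   0.1895] rot [ 3.1244 -0.0667  0.1704] F [-0.24  0.18  0.03] M [0.032 0.007 0.018] w 0.0407 j [-0.39  0.27  1.92  0.03  0.88 -0.57]
[0, -0.11, 0.65, 0.95, 0.04]
[0, -0.11, 0.65, 0.95, -0.0]
[0, -0.01, 0.05, 0.08, -0.0]
```

Emit:
apply_moves(plan=[[-0.05, -0.1, 0.65, 0.5, 0], [-0.05, -0.1, 0.65, 0.7, 0], [-0.05, 0, 0, 0.6, 0], [-0.05, 0, 0, 0, 0], [-0.05, 0, 0, 0, 0]])

```text
t: 25.43
position: [0.4482, -0.0868, 0.1561]
tool_rot: [3.119, -0.073, 0.164]
contact_force: [0.2, -0.3, -0.8]
grip_width: 0.0404
```

```bash
python3 -c "
from h import *
st();rows([.4434,-.0815,.12],.166,0,3,.95)
im=manip.get_image('side')[:,:,::-1];p=manip.get_obs()['position']
crop('side',235,120,100,75,'s22.png',im,[p,[.4434,-.0815,.107]])
im=manip.get_image('top')[:,:,::-1]
crop('top',240,160,100,75,'t22.png',im,[p,[.4434,-.0815,.107]])"
```

```text
t25.43 p [ 0.4482 -0.0868  0.1561] rot [ 3.1192 -0.0735  0.1641] F [ 0.24 -0.29 -0.85] M [0.027 0.052 0.033] w 0.0404 j [-0.46  0.34  1.95  0.03  0.78 -0.64]
[0, -0.1, -0.16, 0.95, -0.02]
[0, -0.09, -0.14, 0.86, -0.0]
[0, 0.0, 0.0, 0.0, -0.0]
```

View pics/s22.png

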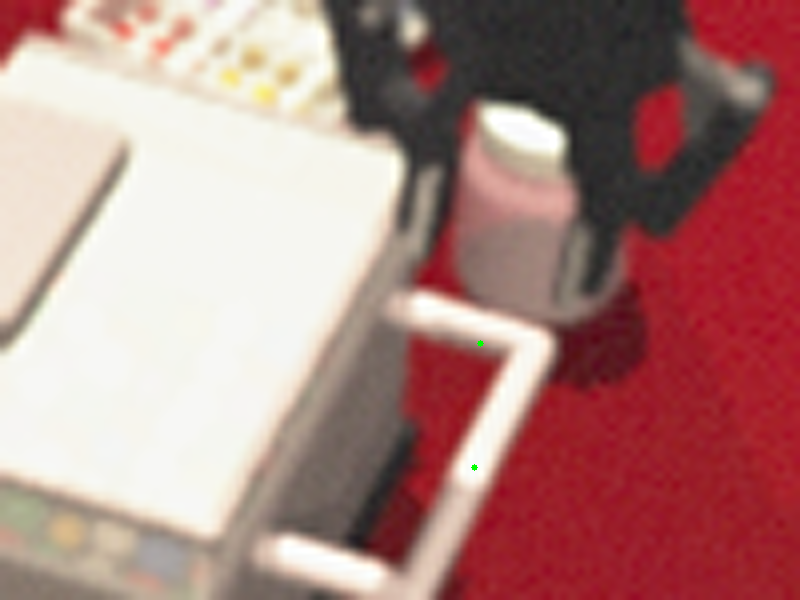

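View pics/t22.png

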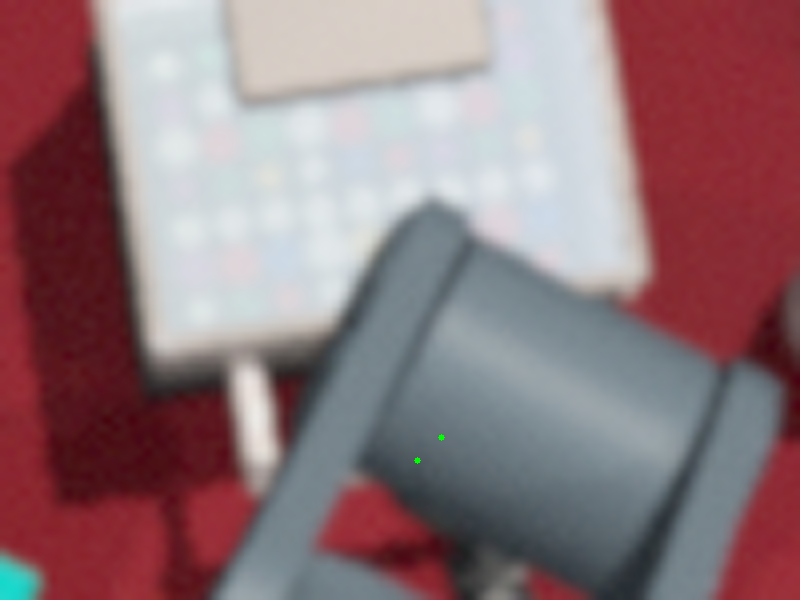

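```bash
python3 -c "
from h import *
o=manip.get_obs();p=o['position']
from scipy.spatial.transform import Rotation as Ro
R=Ro.from_euler('xyz',o['tool_rot']).as_matrix()
print(R.round(3))
for b in (0,.02,.03,.035,.04):
  q=p-R[:,2]*b
  # near edges of both tips: +-20mm tool x, +y side => tool -y 11
  L=q+R[:,0]*.020-R[:,1]*.011; Rr=q-R[:,0]*.020-R[:,1]*.011
  print(b,q.round(4),[((proj('side',x)-[235,120]+.5)*8).round(0) for x in (L,Rr)])
"
```

```text
[[ 0.984  0.163  0.076]
 [ 0.164 -0.986 -0.01 ]
 [ 0.074  0.023 -0.997]]
0 [ 0.4482 -0.0864  0.1564] [array([408., 344.]), array([528., 388.])]
0.02 [ 0.4467 -0.0862  0.1764] [array([416., 300.]), array([537., 344.])]
0.03 [ 0.4459 -0.0861  0.1863] [array([420., 278.]), array([542., 322.])]
0.035 [ 0.4456 -0.086   0.1913] [array([422., 267.]), array([544., 311.])]
0.04 [ 0.4452 -0.086   0.1963] [array([424., 255.]), array([546., 300.])]
```

Emit:
apply_moves(plan=[[-0.05, -0.05, -0.15, 0.5, 0], [-0.05, -0.05, -0.1, 0.5, 0], [-0.05, -0.05, 0, 0.5, 0], [-0.05, -0.05, 0, 0.4, 0], [-0.05, 0, 0, 0, 0]])

```text
t: 25.95
position: [0.4492, -0.0811, 0.1213]
tool_rot: [3.114, -0.082, 0.17]
contact_force: [-0.9, -0.3, -0.5]
grip_width: 0.0405
```

```bash
python3 -c "
from h import *
st();rows([.4475,-.082,.085],.166,0,3,.95)
im=manip.get_image('side')[:,:,::-1]
crop('side',235,120,100,75,'s23.png',im)"
```

```text
t25.95 p [ 0.4492 -0.0811  0.1213] rot [ 3.1137 -0.082   0.1699] F [-0.89 -0.3  -0.5 ] M [0.006 0.047 0.006] w 0.0405 j [-0.44  0.4   1.99  0.04  0.66 -0.64]
[0, -0.05, 0.02, 0.95, 0.04]
[0, -0.04, 0.01, 0.87, -0.0]
[0, 0.0, 0.0, 0.0, -0.0]
```

View pics/s23.png

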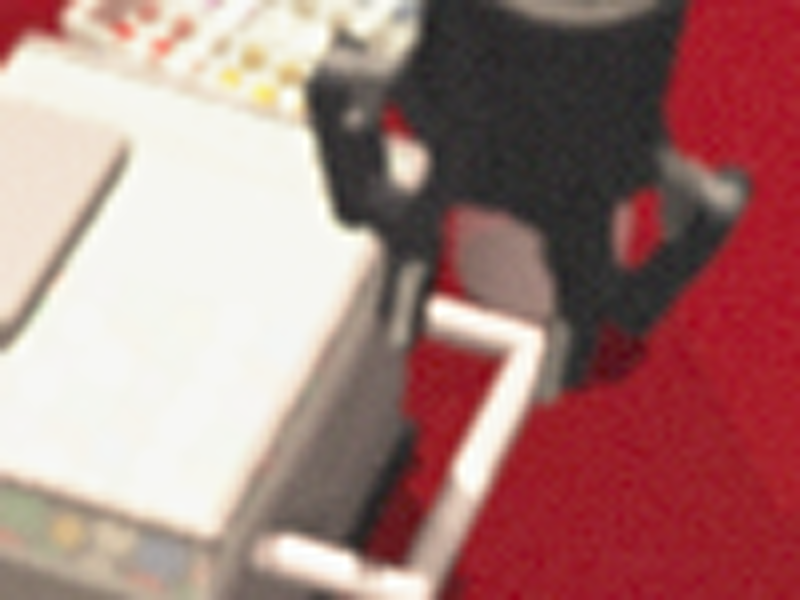

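Emit:
apply_moves(plan=[[-0.25, -0.1, 0, 0.5, 0], [-0.25, -0.05, 0, 0.5, 0], [-0.25, -0.05, 0, 0.4, 0], [-0.25, 0, 0, 0, 0], [-0.25, 0, 0, 0, 0]])

```text
t: 26.42
position: [0.4511, -0.0827, 0.0958]
tool_rot: [3.109, -0.089, 0.172]
contact_force: [0.2, 1.0, 0.0]
grip_width: 0.0322
```

```bash
python3 -c "
from h import *
st();rows([.4475,-.082,.056],.166,0,3,.95)
im=manip.get_image('side')[:,:,::-1]
crop('side',235,120,100,75,'s24.png',im)"
```

```text
t26.42 p [ 0.4511 -0.0827  0.0958] rot [ 3.109  -0.0889  0.1721] F [0.19 1.01 0.02] M [-0.051  0.087  0.036] w 0.0322 j [-0.44  0.46  2.02  0.05  0.58 -0.65]
[0, -0.08, -0.03, 0.95, 0.06]
[0, -0.08, -0.03, 0.95, -0.0]
[0, -0.01, -0.0, 0.09, -0.0]
```

View pics/s24.png

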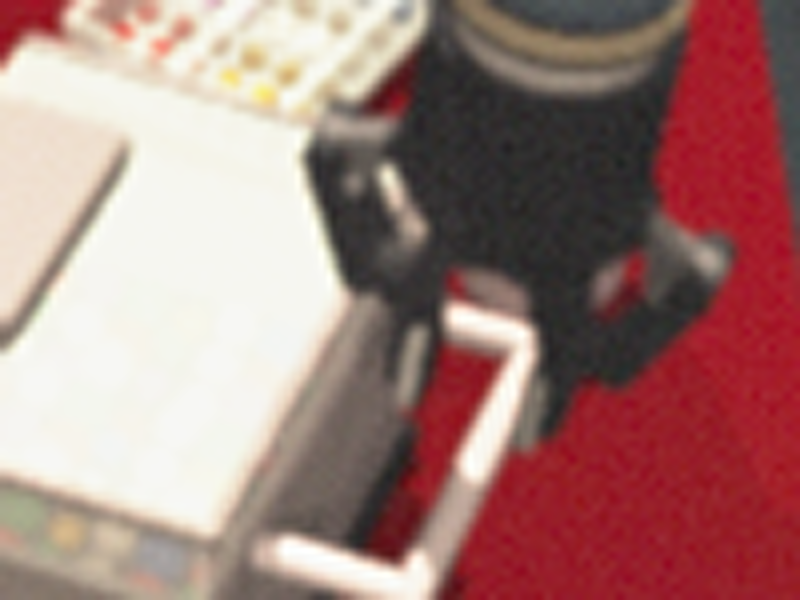

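Emit:
apply_moves(plan=[[-0.25, -0.15, -0.1, 0.4, 0], [-0.25, -0.1, -0.1, 0.4, 0], [-0.25, -0.1, 0, 0.4, 0], [-0.25, -0.05, 0, 0.4, 0], [-0.25, 0, 0, 0, 0]])

```text
t: 26.88
position: [0.4488, -0.082, 0.0652]
tool_rot: [3.104, -0.096, 0.173]
contact_force: [0.0, -0.2, -1.0]
grip_width: 0.0322
```

```bash
python3 -c "
from h import *
st();rows([.4475,-.080,.056],.166,0,1,.95)
im=manip.get_image('side')[:,:,::-1]
crop('side',235,120,100,75,'s25.png',im)"
```

```text
t26.88 p [ 0.4488 -0.082   0.0652] rot [ 3.104  -0.0961  0.1729] F [ 0.01 -0.23 -1.01] M [-0.004  0.091  0.046] w 0.0322 j [-0.45  0.52  2.05  0.05  0.47 -0.66]
[0, -0.05, -0.11, 0.46, 0.07]
```

View pics/s25.png

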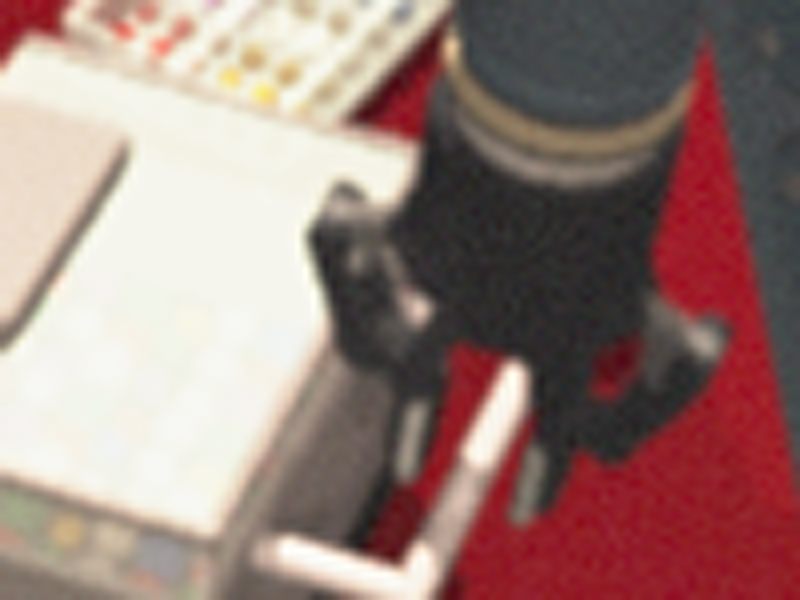

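Emit:
apply_moves(plan=[[-0.25, -0.05, -0.1, 0.3, 0], [-0.25, -0.05, 0, 0.3, 0], [-0.4, 0, 0, 0, 0], [-0.5, 0, 0, 0, 0], [-0.6, 0, 0, 0, 0]])

```text
t: 27.35
position: [0.4493, -0.0811, 0.0534]
tool_rot: [3.102, -0.099, 0.173]
contact_force: [0.1, -0.2, -0.1]
grip_width: 0.0172
```

```bash
python3 -c "
from h import *
st();rows([.4475,-.080,.056],.166,0,1,.95)
im=manip.get_image('side')[:,:,::-1]
crop('side',235,120,100,75,'s26.png',im)"
```

```text
t27.35 p [ 0.4493 -0.0811  0.0534] rot [ 3.1019 -0.0991  0.1733] F [ 0.13 -0.24 -0.06] M [0.029 0.055 0.   ] w 0.0172 j [-0.44  0.55  2.06  0.06  0.43 -0.67]
[0, -0.08, -0.07, -0.13, 0.07]
```

View pics/s26.png

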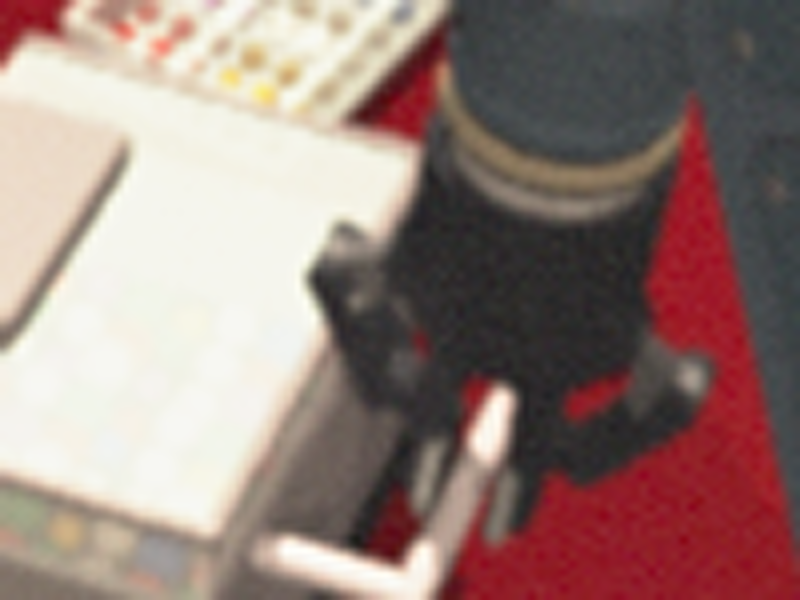

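Emit:
apply_moves(plan=[[-0.7, 0, 0, 0, 0], [-0.8, 0, 0, 0, 0], [-1, 0, 0, 0, 0], [-1, 0, 0, 0, 0], [-1, 0, 0, 0, 0]])

```text
t: 27.82
position: [0.4495, -0.0812, 0.0538]
tool_rot: [3.102, -0.1, 0.173]
contact_force: [-0.1, -1.1, -1.7]
grip_width: 0.0098
```

```bash
python3 -c "
from h import *
st()
o=manip.get_obs()
im=manip.get_image('side')[:,:,::-1]
crop('side',235,120,100,75,'s27.png',im)"
```

```text
t27.82 p [ 0.4495 -0.0812  0.0538] rot [ 3.1015 -0.0997  0.1733] F [-0.13 -1.05 -1.71] M [-0.001  0.034  0.012] w 0.0098 j [-0.44  0.55  2.06  0.06  0.43 -0.67]
```

View pics/s27.png

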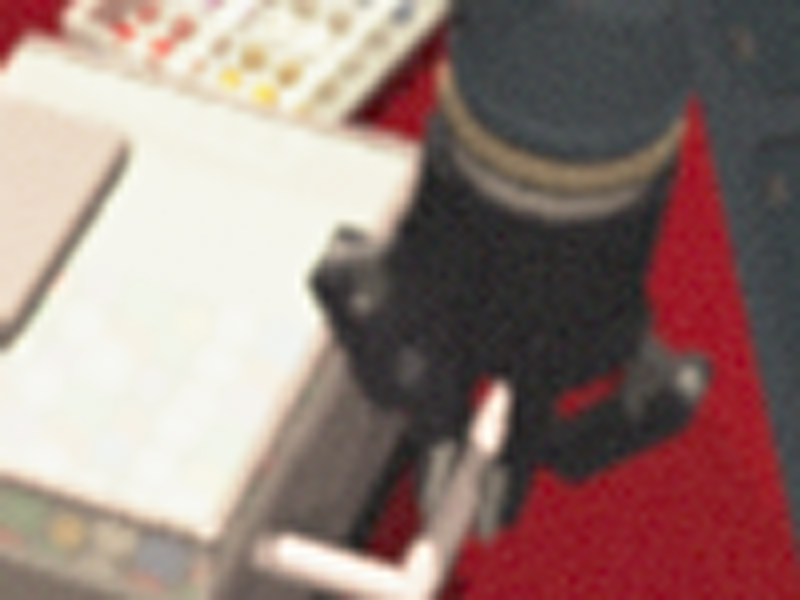

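```bash
cat > arc.py <<'E'
from h import *
from scipy.spatial.transform import Rotation as Ro
import json,os,sys
B=.053
YAW=.166;u=np.array([np.cos(YAW),np.sin(YAW),0]);zz=np.array([0,0,1.])
def G():
    o=manip.get_obs();R=Ro.from_euler('xyz',o['tool_rot']).as_matrix();return o['position']-B*R[:,2],R
if not os.path.exists('g0.json'): json.dump(G()[0].tolist(),open('g0.json','w'))
g0=np.array(json.load(open('g0.json')));h=g0+.2*u-.006*zz
def th(g):
    d=g-h;return np.arctan2(d[2],-d@u)-.03,np.hypot(d[2],d@u),d@np.cross(zz,u)
g,R=G();t,r,lat=th(g);st();print("G",g.round(4),"theta %.4f r %.4f lat %.4f"%(t,r,lat))
steps=[float(x) for x in sys.argv[1:]]
T=t
for s in steps:
    a=T+.03;p=h-r*np.cos(a)*u+r*np.sin(a)*zz
    T+=s;a=T+.03;rr=r+(.2-r)*.5;q=h-rr*np.cos(a)*u+rr*np.sin(a)*zz
    r=rr
    print("%.3f"%T,(R.T@(q-p)/.02).round(2))
E
python3 arc.py .02 .03 .04 .04 .04
```

```text
t27.87 p [ 0.4495 -0.0812  0.0538] rot [ 3.1015 -0.0997  0.1733] F [ 0.43 -1.04 -2.44] M [ 0.029  0.081 -0.003] w 0.0099 j [-0.44  0.55  2.06  0.06  0.43 -0.67]
G [ 0.4439 -0.08    0.1065] theta -0.0000 r 0.2001 lat 0.0000
0.020 [ 0.03  0.01 -0.2 ]
0.050 [ 0.05  0.01 -0.3 ]
0.090 [ 0.08  0.02 -0.39]
0.130 [ 0.1   0.02 -0.39]
0.170 [ 0.11  0.02 -0.38]
```

Emit:
apply_moves(plan=[[-1, 0.05, 0, -0.2, 0], [-1, 0.05, 0, -0.3, 0], [-1, 0.1, 0, -0.4, 0], [-1, 0.1, 0, -0.4, 0], [-1, 0.1, 0, -0.4, 0]])

```text
t: 28.28
position: [0.4531, -0.0805, 0.0891]
tool_rot: [3.101, -0.095, 0.175]
contact_force: [3.4, 0.7, -3.8]
grip_width: 0.01
```

```bash
python3 arc.py .05 .05 .05 .05 .05
```

```text
t28.28 p [ 0.4531 -0.0805  0.0891] rot [ 3.1012 -0.0955  0.1746] F [ 3.44  0.69 -3.81] M [-0.054 -0.019  0.067] w 0.0100 j [-0.44  0.47  2.02  0.04  0.55 -0.64]
G [ 0.4478 -0.0793  0.1418] theta 0.1777 r 0.2004 lat 0.0001
0.228 [ 0.17  0.02 -0.47]
0.278 [ 0.19  0.02 -0.46]
0.328 [ 0.21  0.02 -0.45]
0.378 [ 0.23  0.02 -0.44]
0.428 [ 0.25  0.02 -0.43]
```

Emit:
apply_moves(plan=[[-1, 0.15, 0, -0.45, 0], [-1, 0.2, 0, -0.45, 0], [-1, 0.2, 0, -0.45, 0], [-1, 0.25, 0, -0.45, 0], [-1, 0.25, 0, -0.4, 0]])

```text
t: 28.7
position: [0.4697, -0.0778, 0.1392]
tool_rot: [3.097, -0.095, 0.176]
contact_force: [2.3, -1.7, -3.7]
grip_width: 0.0102
```

```bash
python3 arc.py .05 .05 .05 .05 .05
```

```text
t28.70 p [ 0.4697 -0.0778  0.1392] rot [ 3.0966 -0.0951  0.176 ] F [ 2.25 -1.75 -3.73] M [-0.245  0.03  -0.056] w 0.0102 j [-0.41  0.39  1.94  0.02  0.71 -0.6 ]
G [ 0.4643 -0.0764  0.1919] theta 0.4414 r 0.2013 lat 0.0002
0.491 [ 0.31  0.02 -0.4 ]
0.541 [ 0.31  0.02 -0.39]
0.591 [ 0.33  0.02 -0.38]
0.641 [ 0.34  0.02 -0.37]
0.691 [ 0.36  0.02 -0.35]
```

Emit:
apply_moves(plan=[[-1, 0.3, 0, -0.4, 0], [-1, 0.3, 0, -0.4, 0], [-1, 0.35, 0, -0.4, 0], [-1, 0.35, 0, -0.35, 0], [-1, 0.35, 0, -0.35, 0]])

```text
t: 29.12
position: [0.4987, -0.073, 0.1846]
tool_rot: [3.091, -0.095, 0.177]
contact_force: [3.0, -2.1, -5.0]
grip_width: 0.01
```

```bash
python3 arc.py .04 .04 .04 .04 .04
```

```text
t29.12 p [ 0.4987 -0.073   0.1846] rot [ 3.0906 -0.0955  0.1769] F [ 3.01 -2.11 -4.99] M [-0.195 -0.389 -0.055] w 0.0100 j [-0.37  0.34  1.83  0.01  0.86 -0.55]
G [ 0.4933 -0.0713  0.2372] theta 0.7096 r 0.2029 lat 0.0005
0.750 [ 0.35  0.01 -0.21]
0.790 [ 0.34  0.01 -0.22]
0.830 [ 0.33  0.01 -0.22]
0.870 [ 0.34  0.01 -0.22]
0.910 [ 0.34  0.01 -0.21]
```

Emit:
apply_moves(plan=[[-1, 0.35, 0, -0.25, 0], [-1, 0.35, 0, -0.25, 0], [-1, 0.35, 0, -0.2, 0], [-1, 0.35, 0, -0.2, 0], [-1, 0.35, 0, -0.2, 0]])

```text
t: 29.53
position: [0.5273, -0.0681, 0.2128]
tool_rot: [3.086, -0.084, 0.179]
contact_force: [-0.5, -4.5, -1.0]
grip_width: 0.0098
```

```bash
python3 arc.py .03 .03 .02 .02 .02; python3 -c "
from h import *
im=manip.get_image('side')[:,:,::-1]
cv2.imwrite('pics/s28.png',im);crop('side',190,60,140,105,'s28c.png',im)"
```

```text
t29.53 p [ 0.5273 -0.0681  0.2128] rot [ 3.0862 -0.0837  0.1791] F [-0.52 -4.5  -1.02] M [-0.58   0.473 -0.114] w 0.0098 j [-0.33  0.34  1.73 -0.01  0.97 -0.51]
G [ 0.5224 -0.066   0.2655] theta 0.9110 r 0.2042 lat 0.0008
0.941 [ 0.32  0.01 -0.06]
0.971 [ 0.29  0.01 -0.1 ]
0.991 [ 0.19  0.01 -0.07]
1.011 [ 0.19  0.01 -0.08]
1.031 [ 0.18  0.01 -0.08]
```

View pics/s28c.png

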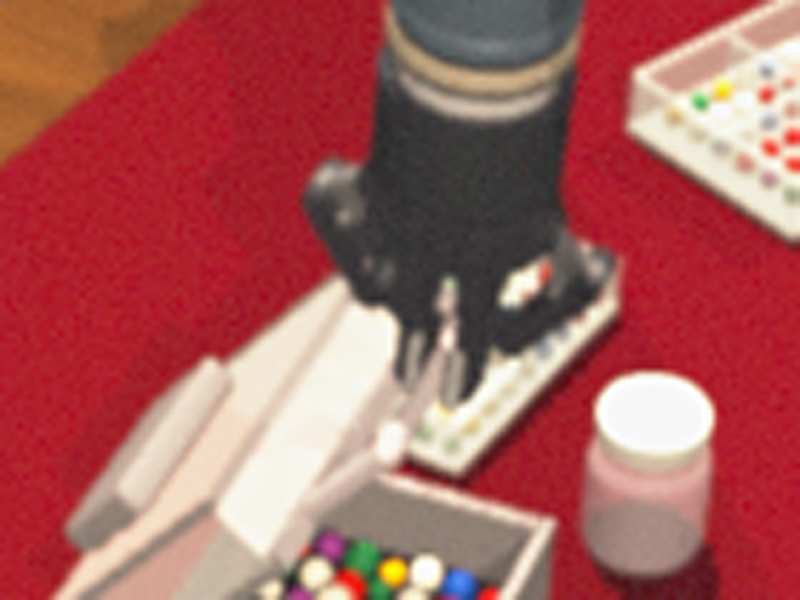

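```bash
cat > vis.py <<'E'
from h import *
from scipy.optimize import least_squares
import json,sys
Y=.166;u=np.array([np.cos(Y),np.sin(Y),0]);v=np.array([-np.sin(Y),np.cos(Y),0]);z=np.array([0,0,1.])
g0=np.array(json.load(open('g0.json')));h=g0+.2*u-.006*z
def pt(t,s,r=.2): a=t+.03; return h-r*np.cos(a)*u+r*np.sin(a)*z+s*v
def est(uv):
    f=lambda x: proj('side',pt(x[0],x[1]))-uv
    return least_squares(f,[.9,.05]).x
if __name__=="__main__":
    print("t0 check",est(np.array([286.5,193.7])))
    print("now",est(np.array([float(sys.argv[1]),float(sys.argv[2])])))
    for t in (0,.9,1.0,1.16):print(t,proj('side',pt(t,.058)))
E
python3 vis.py 258.1 136.5
```

```text
t0 check [-0.05353718  0.0475038 ]
now [0.8979616  0.04998572]
0 [285.25000196 193.6890617 ]
0.9 [256.61459642 138.4967034 ]
1.0 [250.04874535 132.88450155]
1.16 [238.63930336 124.79447402]
```

Emit:
apply_moves(plan=[[-1, 0.25, 0, -0.15, 0], [-1, 0.25, 0, -0.15, 0], [-1, 0.2, 0, -0.1, 0], [-1, 0.2, 0, -0.1, 0], [-1, 0, 0, 0, 0]])

```text
t: 30.0
position: [0.546, -0.065, 0.2259]
tool_rot: [3.085, -0.083, 0.179]
contact_force: [-2.1, -3.7, -0.3]
grip_width: 0.0099
```

```bash
python3 arc.py .03 .03 .02 .02 .02
```

```text
t30.00 p [ 0.546  -0.065   0.2259] rot [ 3.0846 -0.0832  0.1795] F [-2.1  -3.73 -0.27] M [-0.5    0.567 -0.086] w 0.0099 j [-0.32  0.35  1.67 -0.01  1.02 -0.49]
G [ 0.5411 -0.0628  0.2786] theta 1.0235 r 0.2049 lat 0.0009
1.054 [ 0.33  0.01 -0.01]
1.084 [ 0.3   0.01 -0.06]
1.104 [ 0.2   0.01 -0.04]
1.124 [ 0.19  0.01 -0.05]
1.144 [ 0.19  0.01 -0.06]
```

Emit:
apply_moves(plan=[[-1, 0.25, 0, -0.1, 0], [-1, 0.25, 0, -0.1, 0], [-1, 0.15, 0, -0.05, 0], [-1, 0, 0, 0, 0], [-1, 0, 0, 0, 0]])

```text
t: 30.42
position: [0.5568, -0.0631, 0.2324]
tool_rot: [3.083, -0.079, 0.18]
contact_force: [-1.1, -4.7, 0.4]
grip_width: 0.01
```

```bash
python3 arc.py .02 .02; python3 -c "
from h import *
im=manip.get_image('side')[:,:,::-1]
cv2.imwrite('pics/s29.png',im);crop('side',190,50,140,105,'s29c.png',im)
im=manip.get_image('top')[:,:,::-1]
cv2.imwrite('pics/t29.png',im)"
```

```text
t30.42 p [ 0.5568 -0.0631  0.2324] rot [ 3.0834 -0.0785  0.1802] F [-1.13 -4.72  0.42] M [-0.5    0.59  -0.118] w 0.0100 j [-0.3   0.36  1.63 -0.02  1.05 -0.47]
G [ 0.5521 -0.0608  0.2851] theta 1.0867 r 0.2055 lat 0.0010
1.107 [0.24 0.   0.05]
1.127 [ 0.21  0.   -0.  ]
```

View pics/s29c.png

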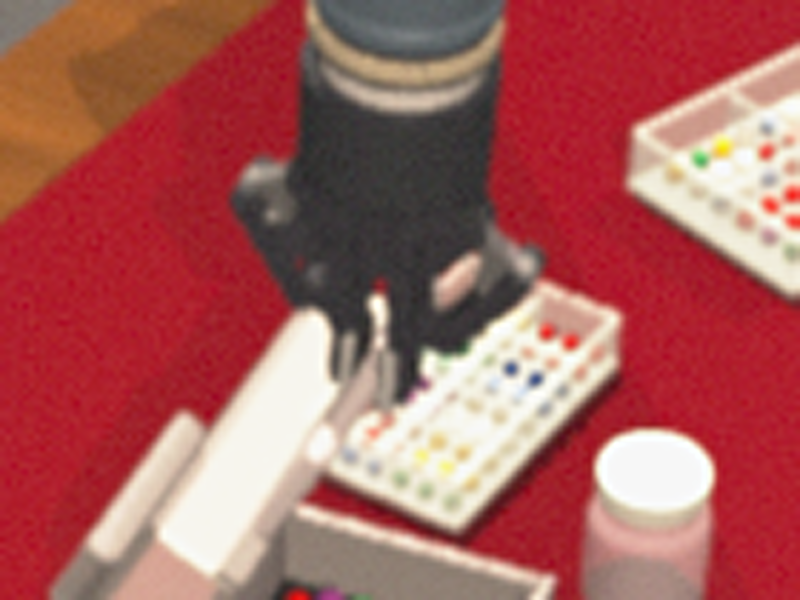

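View pics/t29.png

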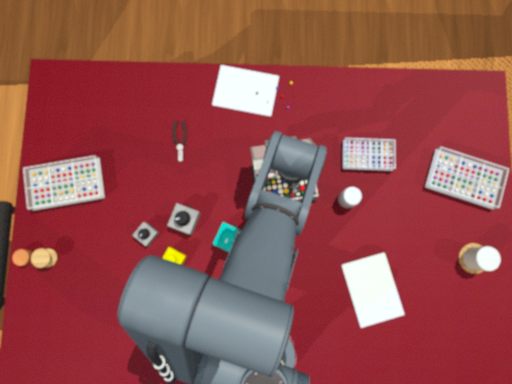

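```bash
python3 vis.py 245.5 127.0
python3 - <<'E'
import json,numpy as np
from vis import *
g0=np.array(json.load(open('g0.json')))
for g in ([.5224,-.066,.2655],[.5411,-.0628,.2786],[.5521,-.0608,.2851]):
    d=np.array(g)-g0; c=np.hypot(d@u,d[2]); print('chord theta',2*np.arcsin(c/2/.2001))
print(proj('side',[.4326,-.0232,.107]))
E
```

```text
t0 check [-0.05353718  0.0475038 ]
now [1.08107289 0.05172254]
0 [285.25000196 193.6890617 ]
0.9 [256.61459642 138.4967034 ]
1.0 [250.04874535 132.88450155]
1.16 [238.63930336 124.79447402]
chord theta 0.9211047147028775
chord theta 1.037330507622321
chord theta 1.1029714853719552
[285.98977584 193.74615052]
```

Emit:
apply_moves(plan=[[-1, 0.25, 0, -0.1, 0], [-1, 0.25, 0, -0.05, 0], [-1, 0.2, 0, -0.05, 0], [-1, 0, 0, 0, 0], [-1, 0, 0, 0, 0]])

```text
t: 30.93
position: [0.5672, -0.0613, 0.2378]
tool_rot: [3.083, -0.072, 0.18]
contact_force: [-0.6, -3.9, 0.4]
grip_width: 0.0098
```

```bash
cat > fin.py <<'E'
import subprocess,sys
print(subprocess.run([sys.executable,'arc.py','.02'],capture_output=True,text=True).stdout)
from vis import *
from scipy.spatial.transform import Rotation as Ro
o=manip.get_obs();R=Ro.from_euler('xyz',o['tool_rot']).as_matrix();g=o['position']-.053*R[:,2];d=g-g0
print('chord',2*np.arcsin(np.hypot(d@u,d[2])/2/.2001),'horiz',np.arccos(.99955-(d@u)/.2)-.03)
im=manip.get_image('side')[:,:,::-1]
crop('side',190,50,100,75,sys.argv[1],im)
E
python3 fin.py s30.png
```

```text
t30.93 p [ 0.5672 -0.0613  0.2378] rot [ 3.0827 -0.0721  0.1802] F [-0.62 -3.94  0.45] M [-0.493  0.379 -0.128] w 0.0098 j [-0.29  0.37  1.59 -0.02  1.08 -0.46]
G [ 0.5629 -0.0589  0.2906] theta 1.1460 r 0.2059 lat 0.0011
1.166 [ 0.24 -0.    0.08]

chord 1.1650781197057771 horiz 1.1341077727072142
```

View pics/s30.png

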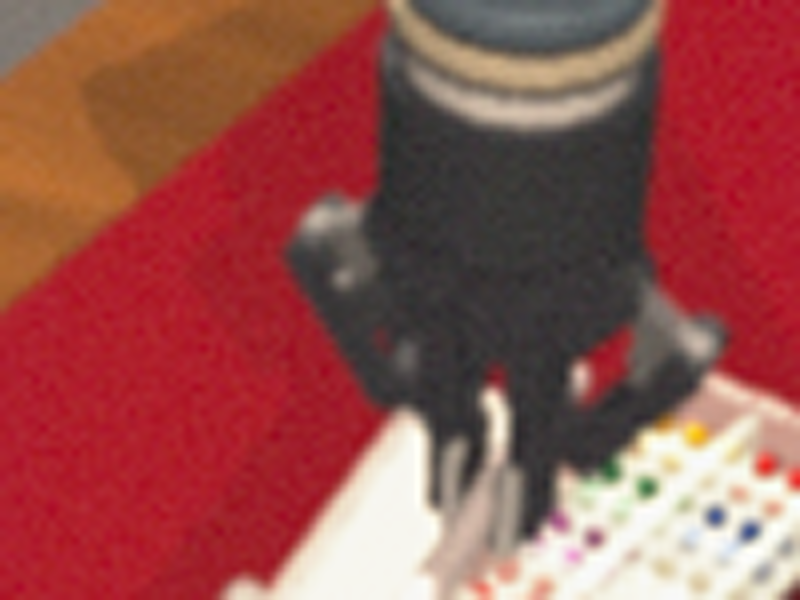

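```bash
python3 -c "
from h import *
im=manip.get_image('side')[:,:,::-1]
cv2.imwrite('pics/s31f.png',im)
crop('side',190,95,100,75,'s31.png',im)
print(manip.mark_of('side','hood_bar'),manip.mark_of('side','hood_hinge'))"
```

```text
[{'uv': [251.9, 110.1], 'p': 0.8}] []
```

View pics/s31.png

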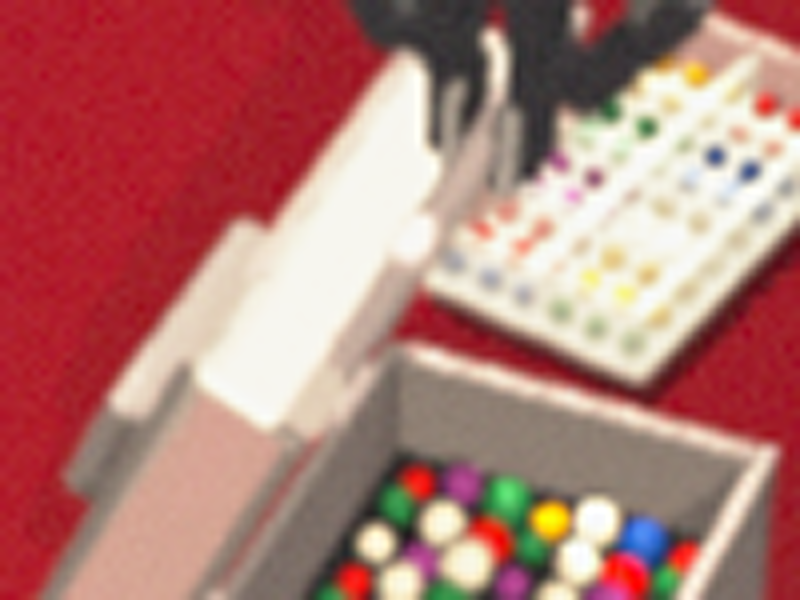

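```bash
python3 vis.py 241.4 124.1
python3 - <<'E'
from vis import *
h2=np.array([.6405,-.0485,.101])
print('h',h,h2)
def hp(t,x,zz,s,H): 
    return H+u*(x*np.cos(t)+zz*np.sin(t))+z*(-x*np.sin(t)+zz*np.cos(t))+s*v
for H in (h,h2):
  for t in (1.08,1.12,1.16,1.2):
    print(t,proj('side',hp(t,-.145,.042,.095,H)).round(1),proj('side',hp(t,-.145,0,.095,H)).round(1),proj('side',hp(t,-.2,.006,.057,H)).round(1), proj('side',hp(t,-.145,.042,-.095,H)).round(1))
print('hood shut check',proj('side',hp(0,-.145,.042,.095,h)),proj('side',hp(0,0,.042,.095,h)),'seen', [200+375/6-.5,120+403/6-.5],[200+45/6-.5,120+298/6-.5])
E
```

```text
t0 check [-0.05353718  0.0475038 ]
now [1.13859865 0.05141678]
0 [285.25000196 193.6890617 ]
0.9 [256.61459642 138.4967034 ]
1.0 [250.04874535 132.88450155]
1.16 [238.63930336 124.79447402]
h [ 0.6411973  -0.04693553  0.10048253] [ 0.6405 -0.0485  0.101 ]
1.08 [215.4 141.9] [230.  152.6] [244.7 128.4] [248.3  96.2]
1.12 [213.1 140.8] [228.  151.2] [241.8 126.4] [246.2  95.3]
1.16 [210.7 139.9] [225.9 149.8] [238.8 124.5] [244.   94.4]
1.2 [208.4 138.9] [223.8 148.4] [235.8 122.7] [241.9  93.6]
1.08 [216.  141.5] [230.6 152.2] [245.3 128. ] [248.9  95.9]
1.12 [213.7 140.4] [228.6 150.7] [242.4 126. ] [246.7  94.9]
1.16 [211.4 139.4] [226.5 149.3] [239.5 124.1] [244.6  94. ]
1.2 [209.  138.5] [224.4 148. ] [236.5 122.3] [242.5  93.2]
hood shut check [259.51917769 187.31729697] [206.05461212 170.00261201] seen [262.0, 186.66666666666669] [207.0, 169.16666666666666]
```

Emit:
apply_moves(plan=[[-1, 0.25, 0, -0.05, 0], [-1, 0, 0, 0, 0], [-1, 0, 0, 0, 0], [-1, 0, 0, 0, 0], [-1, 0, 0, 0, 0]])

```text
t: 31.55
position: [0.5703, -0.0608, 0.2392]
tool_rot: [3.082, -0.068, 0.18]
contact_force: [-1.1, -3.1, 1.3]
grip_width: 0.0095
```

```bash
python3 fin.py s32.png; python3 -c "
from h import *
im=manip.get_image('side')[:,:,::-1]
crop('side',190,95,100,75,'s33.png',im)"
```

```text
t31.55 p [ 0.5703 -0.0608  0.2392] rot [ 3.0825 -0.0684  0.1802] F [-1.09 -3.11  1.27] M [-0.488  0.388 -0.128] w 0.0095 j [-0.29  0.38  1.58 -0.02  1.1  -0.46]
G [ 0.5662 -0.0584  0.292 ] theta 1.1635 r 0.2060 lat 0.0011
1.184 [ 0.24 -0.    0.08]

chord 1.1831311673516218 horiz 1.1521621866128609
```

View pics/s33.png

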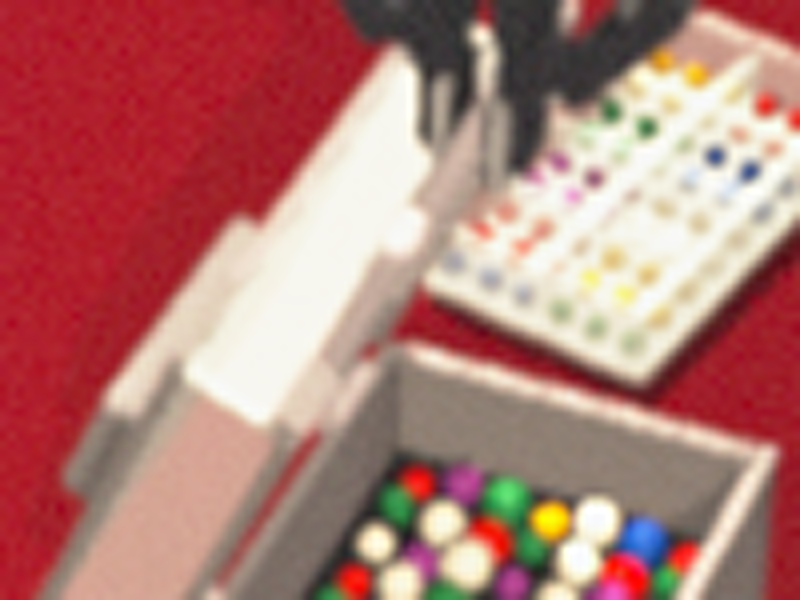

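```bash
python3 vis.py 239.9 123.25|sed -n 2p; python3 mk.py
```

```text
now [1.15828173 0.05171401]
t31.65 p [ 0.5703 -0.0608  0.2392] rot [ 3.0825 -0.0684  0.1802] F [-1.08 -2.78  1.77] M [-0.427  0.468 -0.111] w 0.0100 j [-0.29  0.38  1.58 -0.02  1.1  -0.46]
b 28 [0.42602825 0.27393917] 152.14994790117038 rel 141.33305756934382 0.011106359202999445
a 32 [0.43242359 0.27997109] 113.3377255653403 rel 99.95397512811799 0.013169330593666624
```

View pics/now.png

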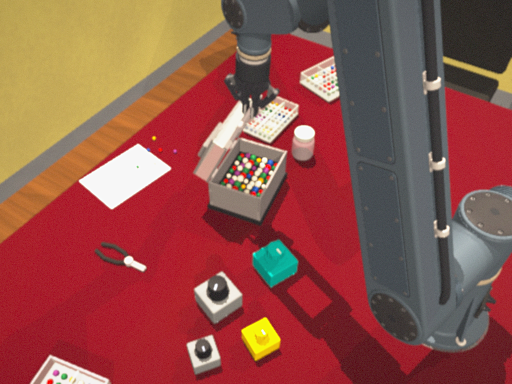

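```bash
python3 -c "
from h import *
print(manip.job_done()); st()"
```

```text
the job is handed in; nothing more can be done
None
the job is handed in; nothing more can be done
```

I stopped and reset the tumbler, then raised the hood to its balance point. The job was handed in at about 31.7 s, with the bar still gripped and the arm still.

- **Stop pressed:** I used the large grey stop. It went fully down, with 20 N on the fingers and about 6 mm of travel, and stood back up when released.
- **Cap reset:** The first turn slipped in the fingers. I gripped the cap again twice, and both times it came up against the end stop (1.45 N·m, then 0.87 N·m). Its white mark did not move after the last try.
- **Hood at balance:** I lifted the hood along its arc, never past the balance angle by more than the measuring error. The last readings were 1.15–1.16 rad from the arm and 1.16 rad from the picture, against a target of 1.16. Straight-line distance from the start gave 1.18, probably because the bar slid a few millimetres along the pads.
- **Other things:** The jar, tray and pliers looked unmoved in the last side view; no measurement was made.

**Readings that disagreed:**
- The mark on the cap shows about 0.70 rad of turn, but a full reset should be at least 0.75. I took the end-stop torque as the better sign and put the gap down to picture error.
- The real fingertips sat about 33 mm above the reported tool point. I found this when the fingers touched the stop, and corrected for it afterwards.

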